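Load the polishing barrel

ROBOT

A 7-joint arm with a two-finger parallel gripper is mounted at the origin on the work surface. World frame = base frame: x ahead of the robot, y to its left, z up, the work surface at z = 0. Lengths are in mm, angles in rad, forces in N, time in s.
With the tool pointing down it reaches from about 400 to 875 mm from the base axis. Payload 4.4 kg.
Tool frame: the origin (TCP) lies at the very end of the fingers, on their centre line; the grasp point (between the pads) lies 19 mm behind it; y points along the fingers, z is the direction in which the jaws open and shut, and the axes are right-handed (so a half turn about y gives the same grasp; the last joint's range is limited). The gripper opens to 85 mm and grips with 20 to 120 N. Pads are 22 mm wide; open, the fingers measure 114 mm over their backs; the gripper's body (76 mm by 85 mm) begins 54 mm behind the grasp point. The pads swing forward as they close: fully open they stand 13 mm farther back than shut.
Start: joints at [-1.26, 0.628, 0.038, 1.517, -0.027, 0.996, -0.02], TCP at [239.143, 604.424, 231.313] pointing down, gripper open.
Joint ranges: [-3.06, 3.06], [-0.37, 2.12], [-1.25, 1.32], [0.18, 2.47], [-1.1, 4.24], [0.23, 1.98], [-2.94, 2.94]. Speed limits (rad/s): [2.57, 2.57, 3.14, 3.14, 3.14, 3.14, 3.14].

INTERFACE

Orientations are given as [roll, pitch, yaw] about the fixed x, y, z axes, in that order (R = Rz(yaw) Ry(pitch) Rx(roll)).
In Python, from cell import read_state, get_image, finish_job gives the robot as it stands. The module is installed in compiled form; this text tells all that it offers.
- The arm moves only by the tool servo_tool, never from a script. Its argument "increments" is a list of rows, each an object of numbers: "dx", "dy", "dz": the shift along the world's x, y, z in cm; "ax", "ay", "az": the turn, a rotation vector about the world's x, y, z in rad; "claw": the closure, from -1 (fully open) to 1 (shut). A call has 1 to 8 rows; each row is the pose to reach, as a shift and turn from the pose commanded when the call began; what a row does not reach only later rows make up. A row lasts 1/12 s, in which the tool goes at most 41.7 mm and 7.16 degrees, less where a joint would pass 70% of its speed; a pose out of reach is approached as far as the arm can. A call with a gripper value outside its range is refused whole. The fingers move at their own pace and stop on an object; the grip force is fixed at half the most. Time passes only in rows, so rows that repeat a pose let the fingers close. It gives the time, the measured TCP pose, the force and the opening at its end, in the units of the state.
- read_state(): the state, without advancing time (a new reading comes with each control period).
- get_image(name): name is "scene" or "top" or "wrist"; returns a dict with "color" (480x640x3 uint8, red, green, blue), "fov_y" (degrees; the focal length in pixels is half the picture's height over the tangent of half this angle, whatever the lens; pixels are square), "cx", "cy" (the principal point, pixels), "k1" (the pictures are not rectified: a ray, as slopes to the right and down, at radius r is drawn at 1 + k1 r^2 times it, then the intrinsics apply), "R" (3x3) and "t" (3): a world point X has camera coordinates R X + t. Camera axes: x right, y down, z forward; pixel columns grow to the right and rows downward; lengths in mm; the calibration is good to about 2 mm. A picture is of the moment at which its call begins. There is no depth.
- finish_job(): hands the job in, once; it reports no verdict.
The state is a dict: "clock": time; "qpos": joint angles; "qd": joint speeds; "tau": joint torques, N m; "eef_pos": TCP position; "tool_rot": TCP orientation; "force": force on the tool from outside, world axes, zero at the start; "torque": the same for the moment, N m; "width": finger opening in mm.
Only numpy, scipy, OpenCV 4.12 (cv2) and the standard library are available. Lean on these libraries where they do the work, as an engineer would, in place of code of your own. Each camera call takes 0.05 s, during which the arm holds its last target.

TASK

Turn the free-spinning polishing barrel until its open mouth is at the very top and it stands still. Then put the mushroom-shaped brass knob from the plywood board into the barrel through the mouth, leaving the mouth at the top, and do not disturb the other two castings, the jar or the brush.

Things in the scene. Friction and masses are not known exactly. Their poses are not given: they have to be found in the camera images.
- barrel_centre (a point): Centre of the barrel, on its level axle, 125 mm above the table. Does not turn with the barrel: y runs along the axle, z up, x level and square to the axle, roughly away from the robot. The barrel: two full round end discs, radius 90 mm, 4 mm thick, 56 mm over their outer and 48 mm between their inner faces; between them a 12-sided hollow wall, 78 (inside) to 83 mm from the axle.
- barrel (a joint): Turn of the grey polishing barrel on its axle, rad, endless both ways. 0 or any whole turn: mouth straight up; positive tips the mouth towards +x of barrel_centre. Starts at 1.3 to 4.98. Balanced, spins easily; 0.07 N m of bearing friction stops and holds it. Near the top its two discs can be pinched together across the 56 mm, or its rim dragged by a fingertip.
- mouth (a point): Centre of the mouth, 83 mm from the axle: the gap in the barrel's wall where three of the twelve sides are missing, with a 10 mm square steel bar along each edge. 48 mm wide along the axle, about 107 mm clear in length round the rim; hollow behind. Turns with the barrel; z points out of the mouth, y along the axle.
- stand: Grey stand fixed to the table; origin at the centre of its underside, x and y as for barrel_centre. Base plate 200 (x) by 130 (y) by 12 mm; a cheek 50 mm wide (x) on either side of the barrel, outer face 50 mm from the centre, 140 mm high, axle caps out to 58 mm. Above 140 mm the barrel is free on all sides.
- board: Plywood board fixed on the table, 150 (x) by 250 (y) by 8 mm thick; origin at the centre of its underside. The three brass castings stand on it in a row along its y, about 80 mm apart, in any order.
- knob_centre (a point): Centre of the brass mushroom-shaped drawer knob, loose, upright on the board: 38 mm high, about 60 g, round foot 22 mm across, neck 14 mm across from 9 to 13 mm up, domed head 32 mm across, widest from 22 to 28 mm above its foot. This point is on its axis 19 mm above its foot; z is the axis.
- disc_centre (a point): Centre of the flat round brass disc, 42 mm across and 13 mm high, on the board. Leave alone.
- foot_centre (a point): Centre of the square brass furniture foot, 28 mm square at the bottom, 36 mm high, on the board. Leave alone.
- jar_centre (a point): Centre of a lidded glass jar, 64 mm across and 85 mm high, on the table. Leave alone.
- brush: Wooden-handled brush lying on the table to the left of the stand as the robot sees it. Leave alone.

How it is judged:
By the outcome, as a careful person would: the job done as asked, in the order asked, and still so for the second after the job is handed in, with the robot touching nothing.
It also fails if it takes over 72 s, if anything falls off the work surface, if the arm or the gripper's body presses on something with over 40 N, if the wrist force passes 120 N, or if a joint passes its speed limit or range.

## Working session

There is one attempt and no reset: what is moved stays moved. The work goes in short steps, Python scripts to look and compute and a tool call to move; the robot and the scene stay as the last step left them, time stands still between calls to the robot, and variables do not carry over. Pictures are saved under pics/ and viewed, and the job is handed in when it is done.

Besides the shell and the picture viewer there is one more tool, called after "Call:" as name([rows], argument=value, ...), one row to a line, values as JSON. servo_tool: Moves the arm, as the interface text tells. Its arguments: {"type":"object","properties":{"increments":{"type":"array","items":{"type":"object","properties":{"dx":{"type":"number"},"dy":{"type":"number"},"dz":{"type":"number"},"ax":{"type":"number"},"ay":{"type":"number"},"az":{"type":"number"},"claw":{"type":"number"}}}}},"required":["increments"]}

```bash
mkdir -p pics
cat > h.py <<'E'
import numpy as np, cv2, json
from cell import read_state, get_image, finish_job
def snap(n,f):
    d=get_image(n); cv2.imwrite('pics/'+f+'.png',cv2.cvtColor(np.asarray(d['color']),cv2.COLOR_RGB2BGR)); 
    np.save('pics/'+f+'.npy',d,allow_pickle=True); return d
def load(f): return np.load('pics/'+f+'.npy',allow_pickle=True).item()
def K(d):
    f=240/np.tan(np.radians(d['fov_y'])/2); return f
def proj(d,X):
    X=np.atleast_2d(X); c=X@np.array(d['R']).T+np.array(d['t']); s=c[:,:2]/c[:,2:]; r2=(s**2).sum(1,keepdims=True)
    return s*(1+d['k1']*r2)*K(d)+[d['cx'],d['cy']]
def ray(d,uv):
    f=K(d); m=np.array([[f,0,d['cx']],[0,f,d['cy']],[0,0,1]],float)
    s=cv2.undistortPoints(np.array([[uv]],float),m,np.array([d['k1'],0,0,0,0.]))[0,0]
    R=np.array(d['R']); o=-R.T@np.array(d['t']); v=R.T@np.array([s[0],s[1],1]); return o,v/np.linalg.norm(v)
def onz(d,uv,z):
    o,v=ray(d,uv); return o+v*(z-o[2])/v[2]
def st():
    s=read_state(); print({k:np.round(s[k],3).tolist() for k in s})
E
python3 - <<'E'
from h import *
st()
for n in ['scene','top','wrist']:
    d=snap(n,n+'0'); print(n,d['fov_y'],d['k1'],d['cx'],d['cy'],-np.array(d['R']).T@d['t'])
E
```

```text
{'clock': 0.0, 'qpos': [-1.26, 0.629, 0.038, 1.518, -0.027, 0.996, -0.02], 'qd': [-0.002, 0.001, 0.0, 0.0, -0.0, 0.001, 0.001], 'tau': [-0.001, -56.341, 1.226, -19.344, 0.011, 0.011, -0.0], 'eef_pos': [238.887, 603.821, 230.397], 'tool_rot': [-1.573, -0.0, -0.377], 'force': [-0.619, 0.003, -0.395], 'torque': [-0.026, 0.026, 0.005], 'width': 85.211}
scene 53.676367835410055 -0.00939509621989204 327.9864605566003 236.14889335558868 [ 998.38879566 -323.69321119  808.45354808]
top 51.18910231265866 0.007951852986563824 316.96673585655304 244.31765065324066 [ 531.83105838   92.35333482 1133.58167973]
wrist 62.47990477087434 -0.036199206059272813 322.1009895148494 236.90086267812455 [160.30137164 634.18245587 372.41100212]
```

View pics/scene0.png

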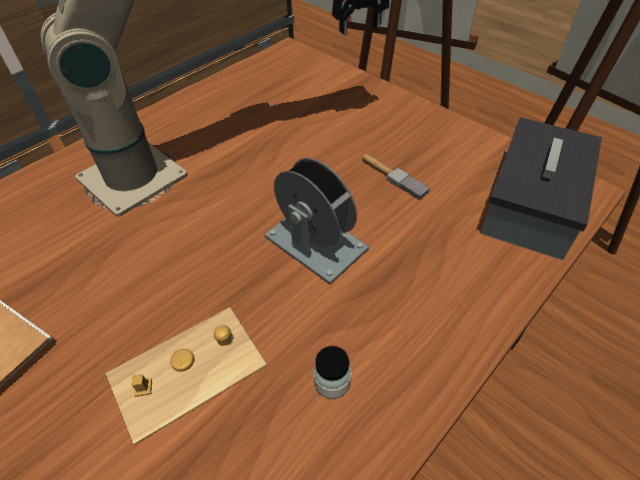

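View pics/top0.png

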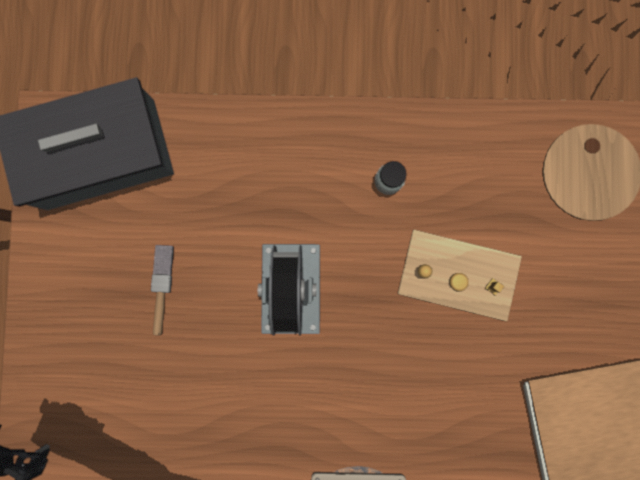

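View pics/wrist0.png

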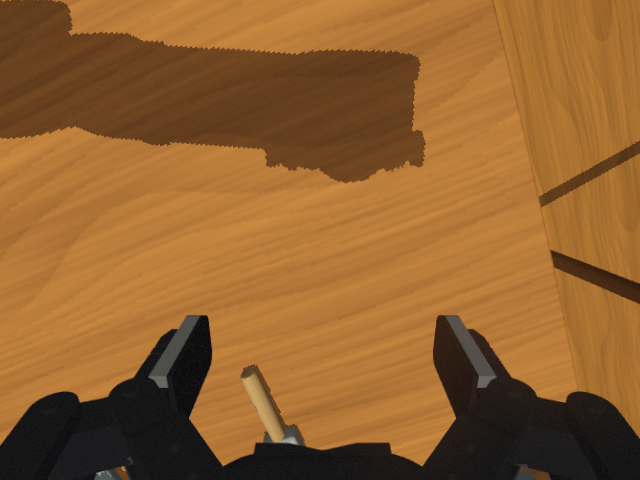

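The scene view shows the stand around (315,220), castings at (140,383), (182,358) and knob (222,334), and the jar at (333,372). In the top view the stand is at (290,290) and the knob about (425,271). I'll zoom in next.

Run:
```python
from h import *
a=cv2.imread('pics/scene0.png')[140:290,250:400]; b=cv2.imread('pics/top0.png')[230:350,240:340]
a=cv2.resize(a,(480,480),interpolation=cv2.INTER_CUBIC)
b=cv2.resize(b,(300,360),interpolation=cv2.INTER_CUBIC); b=cv2.copyMakeBorder(b,0,120,0,0,0)
cv2.imwrite('pics/z0.png',np.hstack([a,b]))
d=load('top0')
hsv=cv2.cvtColor(np.asarray(d['color']),cv2.COLOR_RGB2HSV)
for p in [(425,271),(459,282),(495,287),(391,178)]:
    print(p,hsv[p[1],p[0]], onz(d,p,8))
print('board',hsv[300,470],hsv[250,430])
for p in [(262,245),(320,245),(320,334),(262,334)]: print(p,onz(d,p,12).round(1))
```

```text
(425, 271) [ 22 128 196] [ 547.776399   -143.07048061    8.        ]
(459, 282) [ 22 128 194] [ 524.73813583 -219.04891909    8.        ]
(495, 287) [ 21 131 187] [ 515.23297663 -299.168831      8.        ]
(391, 178) [ 0  5 52] [756.8462821  -64.78740211   8.        ]
board [ 16  95 190] [ 17  91 198]
(262, 245) [598.7 223.3  12. ]
(320, 245) [601.3  93.2  12. ]
(320, 334) [403.6  89.4  12. ]
(262, 334) [401. 218.  12.]
```

View pics/z0.png

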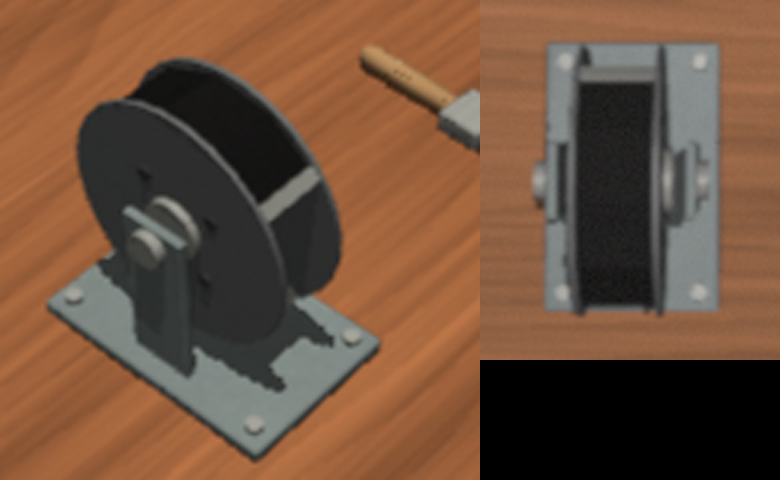

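Run:
```python
from h import *
T=load('top0');S=load('scene0')
def tri(obs):
    A=np.zeros((3,3));b=np.zeros(3)
    for d,uv in obs:
        o,v=ray(d,uv);P=np.eye(3)-np.outer(v,v);A+=P;b+=P@o
    return np.linalg.solve(A,b)
print('bar',tri([(T,(285.7,254.3)),(S,(340.9,199.7))]))
# stand base bbox by plate corners via mask
hsv=cv2.cvtColor(np.asarray(T['color']),cv2.COLOR_RGB2HSV)
m=((hsv[...,0]>80)&(hsv[...,0]<125)&(hsv[...,1]>15)&(hsv[...,2]>60)).astype(np.uint8); m[:230]=0;m[350:]=0;m[:,:240]=0;m[:,340:]=0
pts=np.argwhere(m)[:,::-1].astype(np.float32); r=cv2.minAreaRect(pts); print(r)
box=cv2.boxPoints(r)
W=np.array([onz(T,p,12) for p in box]);print(W.round(1),W.mean(0))
# knob etc
m=((hsv[...,0]>=19)&(hsv[...,0]<26)&(hsv[...,1]>115)).astype(np.uint8)
n,l,s,c=cv2.connectedComponentsWithStats(m)
for i in range(1,n):
    if s[i,4]>30: print(s[i],c[i])
hs=cv2.cvtColor(np.asarray(S['color']),cv2.COLOR_RGB2HSV)
m=((hs[...,0]>=19)&(hs[...,0]<26)&(hs[...,1]>140)).astype(np.uint8)
n,l,s,c=cv2.connectedComponentsWithStats(m)
for i in range(1,n):
    if s[i,4]>30: print(s[i],c[i])
print('knob',hs[334,222],hs[360,200])
a=cv2.imread('pics/scene0.png')[300:440,100:260]; b=cv2.imread('pics/top0.png')[225:325,395:525]
cv2.imwrite('pics/z1.png',np.hstack([cv2.resize(a,(400,350),interpolation=2),cv2.resize(b,(400,350),interpolation=2)]))
```

```text
bar [573.11086799 159.36416586 179.48602589]
((285.3521423339844, 286.04193115234375), (46.765018463134766, 85.11327362060547), 6.788974285125732)
[[419.4 229.4  12. ]
 [607.9 212.   12. ]
 [597.5 107.5  12. ]
 [409.3 126.   12. ]] [508.53038661 168.70136534  12.        ]
[419 265  12  12  62] [424.79032258 271.32258065]
[450 274  17  16 206] [458.72330097 281.41262136]
[486 279  16  16 133] [494.12030075 286.31578947]
[214 326  15  13 136] [221.09558824 331.61764706]
[171 350  22  19 323] [181.19814241 359.10526316]
[132 375  10  10  84] [136.73809524 379.41666667]
[134 379  17  17  90] [143.36666667 389.44444444]
knob [ 22 142 230] [ 18 108 215]
```

View pics/z1.png

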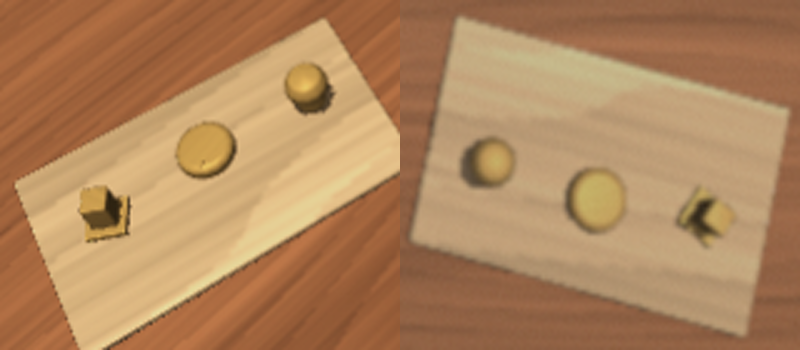

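```bash
cat >> h.py <<'E'
def tri(obs):
    A=np.zeros((3,3));b=np.zeros(3)
    for d,uv in obs:
        o,v=ray(d,uv);P=np.eye(3)-np.outer(v,v);A+=P;b+=P@o
    return np.linalg.solve(A,b)
E
python3 - <<'E'
from h import *
T=load('top0');S=load('scene0')
print('knob',tri([(T,(424.9,270.7)),(S,(222,332.8))]), onz(T,(424.9,270.7),33), onz(S,(222,332.8),33))
print(proj(T,[[501,156,215],[501,184,215],[501,128,215],[591,156,125]]))
c=[501.2,156,125]
for th in (0.85,0.92,1.0): 
  p=[c[0]+86*np.sin(th),156,125+86*np.cos(th)]; print(th,proj(T,p),proj(S,p))
# row profile across discs at top row 290
g=np.asarray(T['color'])[...,:].mean(2); print(g[292,262:312].round())
print(g[275,262:312].round())
E
```

```text
knob [ 548.17206457 -137.04024076   34.93157474] [ 548.07406599 -137.6190027    33.        ] [ 547.19454193 -136.4135849    33.        ]
[[284.60325561 292.25013034]
 [269.28440551 291.9437402 ]
 [299.92709511 292.5573427 ]
 [288.7982192  246.0169944 ]]
0.85 [[286.64589759 257.45722738]] [[335.92028888 198.0277787 ]]
0.92 [[286.85400959 255.55357233]] [[337.40174344 200.74359889]]
1.0 [[287.09473439 253.62270578]] [[338.92535058 203.84773803]]
[120. 131. 126.  99.  59.  45.  64.  98. 103.  77.  43.  37.  36.  33.
  30.  34.  32.  35.  36.  34.  33.  37.  35.  34.  34.  30.  34.  35.
  34.  33.  34.  37.  36.  31.  55.  94. 116.  98.  92. 126. 144. 126.
  94.  71.  65.  70.  98. 125. 134. 126.]
[116. 133. 138. 139. 138. 141. 136. 124. 109.  84.  47.  35.  34.  32.
  35.  30.  31.  34.  32.  36.  35.  35.  30.  33.  30.  31.  33.  33.
  30.  35.  38.  30.  35.  31.  44.  74.  93.  86.  61.  56.  82. 117.
 135. 138. 138. 138. 138. 138. 137. 137.]
```

```bash
cat >> h.py <<'E'
from scipy.spatial.transform import Rotation as Ro
C=np.array([501.,156.5,125.]); YS=0.023
def inc(pos,yaw,tilt=0,axis=None):
    s=read_state(); R0=Ro.from_euler('xyz',s['tool_rot']); 
    ax=np.array([-np.sin(YS),np.cos(YS),0])
    R1=Ro.from_rotvec(ax*tilt)*Ro.from_euler('xyz',[-np.pi/2,0,yaw])
    print('d cm',((np.array(pos)-s['eef_pos'])/10).round(2),'rot',(R1*R0.inv()).as_rotvec().round(3))
def bp(th,r): return C+r*np.array([np.sin(th)*np.cos(YS),np.sin(th)*np.sin(YS),np.cos(th)])
E
python3 - <<'E'
from h import *
inc(bp(.5,135),YS,.5); inc(bp(0,150),YS,0)
E
```

```text
d cm [ 32.68 -44.6    1.29] rot [0.09  0.495 0.391]
d cm [ 26.21 -44.75   4.44] rot [ 0.001 -0.     0.4  ]
```

Call:
servo_tool([
  {"dz": 4, "dy": -1},
  {"dx": 31, "dy": -44.5, "dz": 5, "az": 0.4},
  {"dx": 31, "dy": -44.5, "dz": 5, "az": 0.4},
  {"dx": 31, "dy": -44.5, "dz": 5, "az": 0.4},
  {"dx": 31, "dy": -44.5, "dz": 5, "az": 0.4},
  {"dx": 31, "dy": -44.5, "dz": 5, "az": 0.4},
  {"dx": 31, "dy": -44.5, "dz": 5, "az": 0.4},
  {"dx": 31, "dy": -44.5, "dz": 5, "az": 0.4},
])

```text
invalid input at $.increments[0]: expected keys dx, dy, dz, ax, ay, az, claw
```

Call:
servo_tool([
  {"dx": 0, "dy": -1, "dz": 4, "ax": 0, "ay": 0, "az": 0, "claw": -1},
  {"dx": 26, "dy": -44.5, "dz": 5, "ax": 0, "ay": 0, "az": 0.4, "claw": -1},
  {"dx": 26, "dy": -44.5, "dz": 5, "ax": 0, "ay": 0, "az": 0.4, "claw": -1},
  {"dx": 26, "dy": -44.5, "dz": 5, "ax": 0, "ay": 0, "az": 0.4, "claw": -1},
  {"dx": 26, "dy": -44.5, "dz": 5, "ax": 0, "ay": 0, "az": 0.4, "claw": -1},
  {"dx": 26, "dy": -44.5, "dz": 5, "ax": 0, "ay": 0, "az": 0.4, "claw": -1},
  {"dx": 26, "dy": -44.5, "dz": 5, "ax": 0, "ay": 0, "az": 0.4, "claw": -1},
  {"dx": 26, "dy": -44.5, "dz": 5, "ax": 0, "ay": 0, "az": 0.4, "claw": -1},
])

```text
clock: 0.82
eef_pos: [389.3, 342.1, 277.0]
tool_rot: [-1.571, 0.0, 0.023]
force: [0.5, -0.3, -0.2]
width: 85.6
```

Run:
```python
from h import *
inc(bp(0,150),YS,0)
```

```text
d cm [ 11.17 -18.56  -0.2 ] rot [ 0. -0. -0.]
```

Call:
servo_tool([
  {"dx": 11.2, "dy": -18.6, "dz": 0, "ax": 0, "ay": 0, "az": 0, "claw": -1},
  {"dx": 11.2, "dy": -18.6, "dz": 0, "ax": 0, "ay": 0, "az": 0, "claw": -1},
  {"dx": 11.2, "dy": -18.6, "dz": 0, "ax": 0, "ay": 0, "az": 0, "claw": -1},
  {"dx": 11.2, "dy": -18.6, "dz": 0, "ax": 0, "ay": 0, "az": 0, "claw": -1},
  {"dx": 11.2, "dy": -18.6, "dz": 0, "ax": 0, "ay": 0, "az": 0, "claw": -1},
  {"dx": 11.2, "dy": -18.6, "dz": 0, "ax": 0, "ay": 0, "az": 0, "claw": -1},
  {"dx": 11.2, "dy": -18.6, "dz": 0, "ax": 0, "ay": 0, "az": 0, "claw": -1},
  {"dx": 11.2, "dy": -18.6, "dz": 0, "ax": 0, "ay": 0, "az": 0, "claw": -1},
])

```text
clock: 1.48
eef_pos: [500.5, 158.1, 276.8]
tool_rot: [-1.57, 0.001, 0.022]
force: [-0.2, 0.9, -0.2]
width: 85.6
```

Run:
```python
from h import *
snap('wrist','w1'); st()
inc(bp(.5,130),YS,.5);inc(bp(.5,66),YS,.5)
```

```text
{'clock': 1.533, 'qpos': [-0.368, 0.396, 0.009, 1.806, -0.006, 0.941, 1.239], 'qd': [-0.024, -0.004, -0.013, 0.003, 0.002, -0.001, 0.003], 'tau': [1.434, -42.854, 1.383, -18.724, 0.132, -0.004, 0.005], 'eef_pos': [499.984, 159.361, 276.818], 'tool_rot': [-1.57, 0.001, 0.024], 'force': [0.512, 0.198, 0.547], 'torque': [0.024, 0.054, 0.052], 'width': 85.246}
d cm [ 6.33 -0.14 -3.77] rot [-0.013  0.499 -0.001]
d cm [ 3.26 -0.21 -9.39] rot [-0.013  0.499 -0.001]
```

View pics/w1.png

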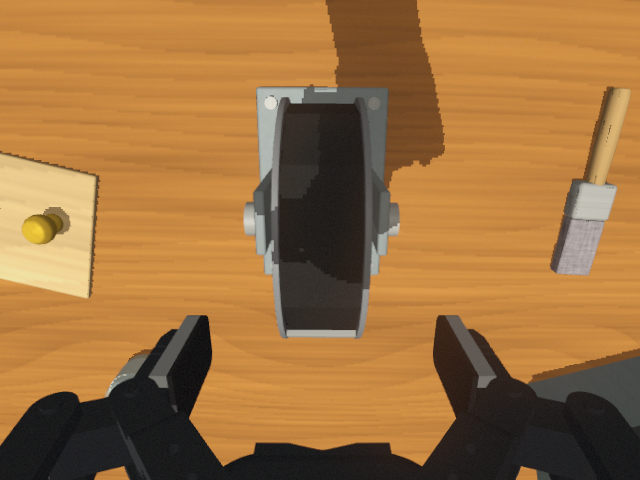

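The wrist view shows the barrel centred between the fingers, discs at columns 277 and 368, and one bar at row 333. The mouth must lie below that bar.

Run:
```python
from h import *
d=load('w1')
print(-np.array(d['R']).T@d['t'], onz(d,(322,333),178), onz(d,(323,215),208))
for th in (.85,.95,1.05): print(th,proj(d,bp(th,86)))
for th in (0,.9):
  for y in (28,-28): print(proj(d,bp(th,90)+[0,y,0]))
```

```text
[416.01964665 155.1574919  418.80729269] [570.77951093 158.56950242 178.        ] [475.98490548 157.06506711 208.        ]
0.85 [[321.31944439 329.53005861]]
0.95 [[321.34691506 330.85990816]]
1.05 [[321.3718293  330.91544215]]
[[371.18642186 262.65226712]]
[[270.74299283 260.65534701]]
[[361.38986748 336.89071827]]
[[281.22280173 335.41602779]]
```

Call:
servo_tool([
  {"dx": 6.3, "dy": -0.1, "dz": -3, "ax": -0.013, "ay": 0.5, "az": 0, "claw": -1},
  {"dx": 6.3, "dy": -0.1, "dz": -3, "ax": -0.013, "ay": 0.5, "az": 0, "claw": -1},
  {"dx": 6.3, "dy": -0.1, "dz": -3, "ax": -0.013, "ay": 0.5, "az": 0, "claw": -1},
  {"dx": 6.3, "dy": -0.1, "dz": -3.8, "ax": -0.013, "ay": 0.5, "az": 0, "claw": -1},
  {"dx": 6.3, "dy": -0.1, "dz": -3.8, "ax": -0.013, "ay": 0.5, "az": 0, "claw": -1},
  {"dx": 6.3, "dy": -0.1, "dz": -3.8, "ax": -0.013, "ay": 0.5, "az": 0, "claw": -1},
  {"dx": 6.3, "dy": -0.1, "dz": -3.8, "ax": -0.013, "ay": 0.5, "az": 0, "claw": -1},
])

```text
clock: 2.12
eef_pos: [562.9, 159.1, 239.2]
tool_rot: [-1.571, 0.5, 0.026]
force: [-0.2, -0.0, 1.5]
width: 85.2
```

```bash
sed -i 's/156.5,125/157.5,125/' h.py
python3 - <<'E'
from h import *
st()
inc(bp(.5,66),YS,.5)
E
```

```text
{'clock': 2.117, 'qpos': [-0.251, 0.816, -0.014, 1.223, -0.103, 1.59, 1.358], 'qd': [0.003, -0.074, 0.004, 0.005, -0.002, 0.001, 0.003], 'tau': [0.593, -59.822, 0.508, -17.894, -0.391, 2.07, -0.003], 'eef_pos': [562.943, 159.122, 239.206], 'tool_rot': [-1.571, 0.5, 0.026], 'force': [-0.159, -0.031, 1.525], 'torque': [0.043, -0.516, -0.007], 'width': 85.232}
d cm [-3.03 -0.09 -5.63] rot [ 0.     0.    -0.003]
```

Call:
servo_tool([
  {"dx": -1.5, "dy": -0.1, "dz": -2.8, "ax": 0, "ay": 0, "az": 0, "claw": -1},
  {"dx": -3, "dy": -0.1, "dz": -5.6, "ax": 0, "ay": 0, "az": 0, "claw": -1},
  {"dx": -3, "dy": -0.1, "dz": -5.6, "ax": 0, "ay": 0, "az": 0, "claw": -1},
  {"dx": -3, "dy": -0.1, "dz": -5.6, "ax": 0, "ay": 0, "az": 0, "claw": 1},
  {"dx": -3, "dy": -0.1, "dz": -5.6, "ax": 0, "ay": 0, "az": 0, "claw": 1},
  {"dx": -3, "dy": -0.1, "dz": -5.6, "ax": 0, "ay": 0, "az": 0, "claw": 1},
  {"dx": -3, "dy": -0.1, "dz": -5.6, "ax": 0, "ay": 0, "az": 0, "claw": 1},
  {"dx": -3, "dy": -0.1, "dz": -5.6, "ax": 0, "ay": 0, "az": 0, "claw": 1},
])

```text
clock: 2.78
eef_pos: [536.2, 158.1, 186.6]
tool_rot: [-1.568, 0.493, 0.024]
force: [1.9, 3.1, 6.7]
width: 54.7
```

Run:
```python
from h import *
st()
for t in np.linspace(.5,-.6,9)[1:]: inc(bp(t,66),YS,t)
```

```text
{'clock': 2.783, 'qpos': [-0.255, 0.821, -0.019, 1.372, -0.106, 1.43, 1.364], 'qd': [0.0, 0.0, -0.0, -0.002, -0.001, 0.001, -0.001], 'tau': [0.915, -58.417, 1.145, -14.432, 0.55, 1.578, 0.145], 'eef_pos': [536.207, 158.092, 186.556], 'tool_rot': [-1.568, 0.493, 0.024], 'force': [1.861, 3.113, 6.745], 'torque': [0.408, 0.057, -0.398], 'width': 54.748}
d cm [-1.18 -0.01  0.02] rot [ 0.001 -0.131 -0.   ]
d cm [-2.05 -0.03  0.28] rot [ 0.004 -0.268 -0.   ]
d cm [-2.94 -0.05  0.42] rot [ 0.007 -0.406 -0.001]
d cm [-3.85 -0.07  0.44] rot [ 0.01  -0.543 -0.001]
d cm [-4.75 -0.09  0.33] rot [ 0.013 -0.681 -0.001]
d cm [-5.63 -0.11  0.1 ] rot [ 0.017 -0.818 -0.001]
d cm [-6.46 -0.13 -0.25] rot [ 0.02  -0.956 -0.001]
d cm [-7.25 -0.14 -0.71] rot [ 2.300e-02 -1.093e+00 -1.000e-03]
```

Call:
servo_tool([
  {"dx": -0.38, "dy": 0, "dz": 0.19, "ax": 0, "ay": -0.065, "az": 0, "claw": 1},
  {"dx": -0.78, "dy": -0.02, "dz": 0.36, "ax": 0, "ay": -0.13, "az": 0, "claw": 1},
  {"dx": -1.18, "dy": -0.03, "dz": 0.5, "ax": 0.005, "ay": -0.195, "az": 0, "claw": 1},
  {"dx": -1.6, "dy": -0.04, "dz": 0.62, "ax": 0.006, "ay": -0.26, "az": 0, "claw": 1},
  {"dx": -2.01, "dy": -0.05, "dz": 0.71, "ax": 0.008, "ay": -0.325, "az": 0, "claw": 1},
  {"dx": -2.44, "dy": -0.06, "dz": 0.77, "ax": 0.01, "ay": -0.39, "az": 0, "claw": 1},
  {"dx": -2.87, "dy": -0.07, "dz": 0.8, "ax": 0.011, "ay": -0.455, "az": 0, "claw": 1},
  {"dx": -3.3, "dy": -0.08, "dz": 0.81, "ax": 0.013, "ay": -0.52, "az": 0, "claw": 1},
])

```text
clock: 3.45
eef_pos: [503.0, 157.5, 194.7]
tool_rot: [-1.567, -0.03, 0.024]
force: [0.3, 4.3, 1.4]
width: 54.4
```

Run:
```python
from h import *
st(); snap('scene','s2'); 
a=cv2.imread('pics/s2.png')[140:290,250:400]
cv2.imwrite('pics/z2.png',cv2.resize(a,(480,480),interpolation=cv2.INTER_CUBIC))
```

```text
{'clock': 3.45, 'qpos': [-0.383, 0.488, 0.032, 1.927, -0.013, 0.697, 1.25], 'qd': [-0.311, -0.388, 0.159, 0.829, 0.236, -1.164, -0.325], 'tau': [3.945, -41.703, 1.957, -16.175, -0.093, 0.76, 0.534], 'eef_pos': [503.035, 157.524, 194.662], 'tool_rot': [-1.567, -0.03, 0.024], 'force': [0.341, 4.315, 1.379], 'torque': [-0.587, 0.277, -0.207], 'width': 54.378}
```

View pics/z2.png

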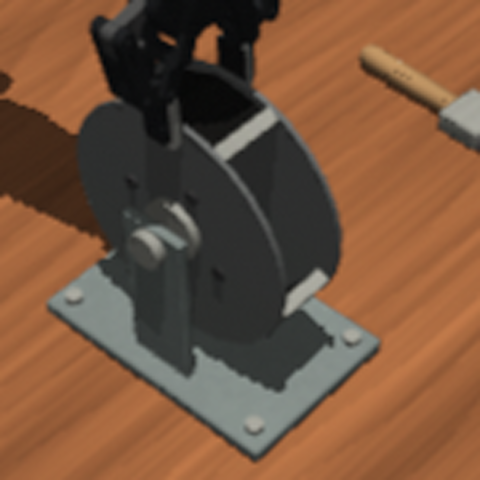

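Call:
servo_tool([
  {"dx": -0.43, "dy": 0, "dz": -0.02, "ax": 0, "ay": -0.065, "az": 0, "claw": 1},
  {"dx": -0.85, "dy": -0.02, "dz": -0.07, "ax": 0, "ay": -0.13, "az": 0, "claw": 1},
  {"dx": -1.28, "dy": -0.03, "dz": -0.15, "ax": 0.005, "ay": -0.195, "az": 0, "claw": 1},
  {"dx": -1.69, "dy": -0.04, "dz": -0.26, "ax": 0.006, "ay": -0.26, "az": 0, "claw": 1},
  {"dx": -1.69, "dy": -0.04, "dz": -0.26, "ax": 0.006, "ay": -0.26, "az": 0, "claw": 1},
  {"dx": -1.69, "dy": -0.04, "dz": -0.26, "ax": 0.006, "ay": -0.26, "az": 0, "claw": -1},
  {"dx": -1.69, "dy": -0.04, "dz": -0.26, "ax": 0.006, "ay": -0.26, "az": 0, "claw": -1},
  {"dx": -1.69, "dy": -0.04, "dz": -0.26, "ax": 0.006, "ay": -0.26, "az": 0, "claw": -1},
])

```text
clock: 4.17
eef_pos: [485.0, 155.1, 189.4]
tool_rot: [-1.571, -0.281, 0.023]
force: [0.9, 0.6, 0.3]
width: 85.2
```

Run:
```python
from h import *
st(); inc(bp(-.28,130),YS,-.28);inc(bp(.2,135),YS,.2); inc(bp(.6,130),YS,.6); inc(bp(.6,66),YS,.6)
```

```text
{'clock': 4.167, 'qpos': [-0.58, 0.404, 0.185, 2.199, 0.124, 0.287, 1.06], 'qd': [0.009, 0.013, -0.0, 0.007, 0.002, -0.007, -0.001], 'tau': [-0.323, -37.554, 2.044, -13.096, 0.179, -1.12, 0.001], 'eef_pos': [485.028, 155.06, 189.369], 'tool_rot': [-1.571, -0.281, 0.023], 'force': [0.885, 0.644, 0.28], 'torque': [-0.022, 0.275, -0.03], 'width': 85.247}
d cm [-1.99  0.16  6.06] rot [-0.     0.001  0.   ]
d cm [4.28 0.31 6.79] rot [-0.011  0.481  0.   ]
d cm [8.94 0.41 4.29] rot [-0.02   0.881  0.   ]
d cm [ 5.32  0.33 -0.99] rot [-0.02   0.881  0.   ]
```

Call:
servo_tool([
  {"dx": -1, "dy": 0.2, "dz": 3.8, "ax": 0, "ay": 0, "az": 0, "claw": -1},
  {"dx": -1.8, "dy": 0.2, "dz": 6.5, "ax": 0, "ay": 0.05, "az": 0, "claw": -1},
  {"dx": 1.5, "dy": 0.3, "dz": 7, "ax": 0, "ay": 0.2, "az": 0, "claw": -1},
  {"dx": 4.3, "dy": 0.3, "dz": 7, "ax": -0.011, "ay": 0.4, "az": 0, "claw": -1},
  {"dx": 6.5, "dy": 0.35, "dz": 6, "ax": -0.015, "ay": 0.6, "az": 0, "claw": -1},
  {"dx": 8.9, "dy": 0.4, "dz": 4.3, "ax": -0.02, "ay": 0.88, "az": 0, "claw": -1},
  {"dx": 8.9, "dy": 0.4, "dz": 4.3, "ax": -0.02, "ay": 0.88, "az": 0, "claw": -1},
  {"dx": 8.9, "dy": 0.4, "dz": 4.3, "ax": -0.02, "ay": 0.88, "az": 0, "claw": -1},
])

```text
clock: 4.83
eef_pos: [574.5, 157.3, 230.8]
tool_rot: [-1.571, 0.495, 0.021]
force: [0.3, 0.7, 0.5]
width: 85.5
```

Run:
```python
from h import *
st(); inc(bp(.6,66),YS,.6)
snap('scene','s3'); snap('wrist','w3')
a=cv2.imread('pics/s3.png')[140:290,250:400]
cv2.imwrite('pics/z3.png',np.hstack([cv2.resize(a,(400,400),interpolation=cv2.INTER_CUBIC),cv2.resize(cv2.imread('pics/w3.png'),(400,300))[0:300].repeat(1,0) if 0 else cv2.copyMakeBorder(cv2.resize(cv2.imread('pics/w3.png'),(400,300)),0,100,0,0,0)]))
```

```text
{'clock': 4.833, 'qpos': [-0.276, 0.84, 0.053, 1.197, -0.139, 1.592, 1.393], 'qd': [0.216, 0.949, -0.103, -1.447, -0.2, 1.976, 0.049], 'tau': [0.631, -68.586, 2.133, -14.658, -0.045, 0.141, 0.023], 'eef_pos': [574.528, 157.334, 230.781], 'tool_rot': [-1.571, 0.495, 0.021], 'force': [0.332, 0.675, 0.472], 'torque': [0.103, -0.531, -0.063], 'width': 85.549}
d cm [-3.63  0.1  -5.13] rot [-0.002  0.105  0.002]
```

View pics/z3.png

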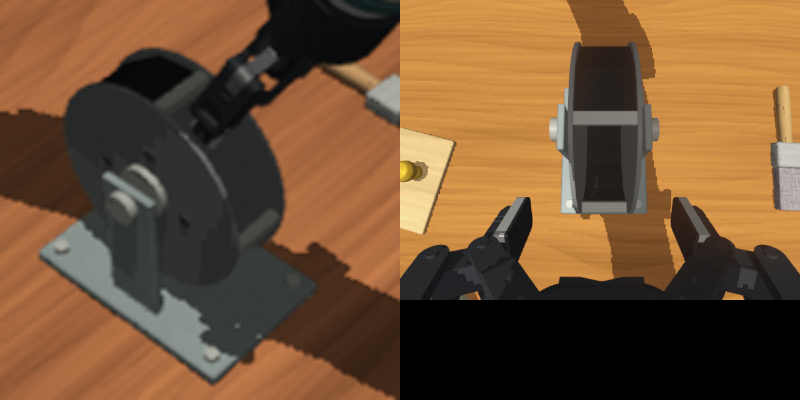

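```bash
cat >> h.py <<'E'
def barang(d,uv,r=86):
    o,v=ray(d,uv); x=o[[0,2]]-C[[0,2]]; w=v[[0,2]]; a=w@w;b=2*x@w;c=x@x-r*r
    D=b*b-4*a*c
    if D<0: t=-b/2/a
    else: t=(-b-D**.5)/2/a
    p=x+t*w; return np.arctan2(p[0],p[1]).round(3),D>0
E
python3 - <<'E'
from h import *
st(); d=load('w3')
print(barang(d,(327,189)),barang(d,(326,330)))
inc(bp(.6,130),YS,.6); inc(bp(.6,66),YS,.6)
E
```

```text
{'clock': 4.933, 'qpos': [-0.276, 0.849, 0.054, 1.2, -0.138, 1.587, 1.392], 'qd': [-0.032, -0.152, -0.005, 0.144, 0.009, -0.134, -0.004], 'tau': [-0.141, -69.026, 1.219, -22.079, -0.616, 3.367, 0.042], 'eef_pos': [574.383, 156.47, 223.9], 'tool_rot': [-1.575, 0.501, 0.018], 'force': [-0.712, -1.034, -2.24], 'torque': [-0.014, -0.589, -0.025], 'width': 85.429}
(np.float64(0.175), np.True_) (np.float64(1.315), np.True_)
d cm [0.   0.27 0.84] rot [0.002 0.099 0.003]
d cm [-3.61  0.19 -4.44] rot [0.002 0.099 0.003]
```

Call:
servo_tool([
  {"dx": -0.4, "dy": 0.2, "dz": 0, "ax": 0, "ay": 0.1, "az": 0, "claw": -1},
  {"dx": -2, "dy": 0.2, "dz": -2.2, "ax": 0, "ay": 0.1, "az": 0, "claw": -1},
  {"dx": -3.6, "dy": 0.2, "dz": -4.4, "ax": 0, "ay": 0.1, "az": 0, "claw": -1},
  {"dx": -3.6, "dy": 0.2, "dz": -4.4, "ax": 0, "ay": 0.1, "az": 0, "claw": -1},
  {"dx": -3.6, "dy": 0.2, "dz": -4.4, "ax": 0, "ay": 0.1, "az": 0, "claw": -1},
])

```text
clock: 5.35
eef_pos: [535.8, 160.8, 188.1]
tool_rot: [-1.569, 0.59, 0.024]
force: [0.5, -0.2, 1.3]
width: 85.7
```

Run:
```python
from h import *
st(); inc(bp(.6,66),YS,.6)
for t in np.arange(.6,-.36,-.06): print(t.round(2),((bp(t,66)-bp(.6,66))/10).round(2),round(t-.6,2))
```

```text
{'clock': 5.35, 'qpos': [-0.279, 0.881, 0.04, 1.283, -0.155, 1.558, 1.399], 'qd': [0.003, -0.023, 0.01, -0.073, 0.0, 0.017, 0.001], 'tau': [-0.202, -62.751, 0.904, -15.159, -0.439, 2.422, 0.007], 'eef_pos': [535.82, 160.782, 188.06], 'tool_rot': [-1.569, 0.59, 0.024], 'force': [0.488, -0.249, 1.261], 'torque': [0.01, -0.613, 0.053], 'width': 85.687}
d cm [ 0.24 -0.24 -0.86] rot [-0.002  0.01  -0.   ]
0.6 [0. 0. 0.] 0.0
0.54 [-0.33 -0.01  0.21] -0.06
0.48 [-0.68 -0.02  0.41] -0.12
0.42 [-1.04 -0.02  0.58] -0.18
0.36 [-1.4  -0.03  0.73] -0.24
0.3 [-1.78 -0.04  0.86] -0.3
0.24 [-2.16 -0.05  0.96] -0.36
0.18 [-2.54 -0.06  1.05] -0.42
0.12 [-2.94 -0.07  1.11] -0.48
0.06 [-3.33 -0.08  1.14] -0.54
0.0 [-3.73 -0.09  1.15] -0.6
-0.06 [-4.12 -0.09  1.14] -0.66
-0.12 [-4.52 -0.1   1.11] -0.72
-0.18 [-4.91 -0.11  1.05] -0.78
-0.24 [-5.29 -0.12  0.96] -0.84
-0.3 [-5.68 -0.13  0.86] -0.9
```

Call:
servo_tool([
  {"dx": 0, "dy": -0.2, "dz": -0.2, "ax": 0, "ay": 0, "az": 0, "claw": -1},
  {"dx": 0, "dy": -0.2, "dz": -0.2, "ax": 0, "ay": 0, "az": 0, "claw": 1},
  {"dx": 0, "dy": -0.2, "dz": -0.2, "ax": 0, "ay": 0, "az": 0, "claw": 1},
  {"dx": 0, "dy": -0.2, "dz": -0.2, "ax": 0, "ay": 0, "az": 0, "claw": 1},
  {"dx": 0, "dy": -0.2, "dz": -0.2, "ax": 0, "ay": 0, "az": 0, "claw": 1},
  {"dx": 0, "dy": -0.2, "dz": -0.2, "ax": 0, "ay": 0, "az": 0, "claw": 1},
])

```text
clock: 5.85
eef_pos: [538.3, 158.2, 186.9]
tool_rot: [-1.57, 0.586, 0.023]
force: [2.9, -1.7, 5.9]
width: 54.7
```

Call:
servo_tool([
  {"dx": -0.33, "dy": 0, "dz": 0.21, "ax": 0, "ay": -0.06, "az": 0, "claw": 1},
  {"dx": -0.68, "dy": -0.02, "dz": 0.41, "ax": 0, "ay": -0.12, "az": 0, "claw": 1},
  {"dx": -1.04, "dy": -0.02, "dz": 0.58, "ax": 0.004, "ay": -0.18, "az": 0, "claw": 1},
  {"dx": -1.4, "dy": -0.03, "dz": 0.73, "ax": 0.006, "ay": -0.24, "az": 0, "claw": 1},
  {"dx": -1.78, "dy": -0.04, "dz": 0.86, "ax": 0.007, "ay": -0.3, "az": 0, "claw": 1},
  {"dx": -2.16, "dy": -0.05, "dz": 0.96, "ax": 0.008, "ay": -0.36, "az": 0, "claw": 1},
  {"dx": -2.54, "dy": -0.06, "dz": 1.05, "ax": 0.01, "ay": -0.42, "az": 0, "claw": 1},
  {"dx": -2.94, "dy": -0.07, "dz": 1.11, "ax": 0.011, "ay": -0.48, "az": 0, "claw": 1},
])

```text
clock: 6.52
eef_pos: [506.8, 157.7, 196.0]
tool_rot: [-1.569, 0.107, 0.021]
force: [0.3, 0.2, -13.5]
width: 54.4
```

Call:
servo_tool([
  {"dx": -0.4, "dy": -0.01, "dz": 0.03, "ax": 0, "ay": -0.06, "az": 0, "claw": 1},
  {"dx": -0.79, "dy": -0.02, "dz": 0.04, "ax": 0, "ay": -0.12, "az": 0, "claw": 1},
  {"dx": -1.18, "dy": -0.02, "dz": 0.03, "ax": 0.004, "ay": -0.18, "az": 0, "claw": 1},
  {"dx": -1.58, "dy": -0.03, "dz": 0, "ax": 0.006, "ay": -0.24, "az": 0, "claw": 1},
  {"dx": -1.97, "dy": -0.04, "dz": -0.06, "ax": 0.007, "ay": -0.3, "az": 0, "claw": 1},
  {"dx": -2.35, "dy": -0.05, "dz": -0.15, "ax": 0.008, "ay": -0.36, "az": 0, "claw": 1},
  {"dx": -2.6, "dy": -0.05, "dz": -0.22, "ax": 0.009, "ay": -0.4, "az": 0, "claw": 1},
  {"dx": -2.6, "dy": -0.05, "dz": -0.22, "ax": 0.009, "ay": -0.4, "az": 0, "claw": 1},
])

```text
clock: 7.18
eef_pos: [478.9, 157.2, 192.1]
tool_rot: [-1.571, -0.288, 0.022]
force: [10.6, 0.2, -27.7]
width: 54.0
```

Run:
```python
from h import *
st(); snap('wrist','w4'); snap('top','t4')
```

```text
{'clock': 7.183, 'qpos': [-0.64, 0.396, 0.246, 2.215, 0.064, 0.276, 1.109], 'qd': [0.038, 0.015, -0.018, -0.075, -0.029, 0.08, 0.043], 'tau': [-3.738, -48.159, 1.177, -12.508, 1.103, -0.458, 0.642], 'eef_pos': [478.911, 157.162, 192.057], 'tool_rot': [-1.571, -0.288, 0.022], 'force': [10.585, 0.218, -27.651], 'torque': [0.328, -0.315, -0.941], 'width': 53.957}
```

View pics/w4.png

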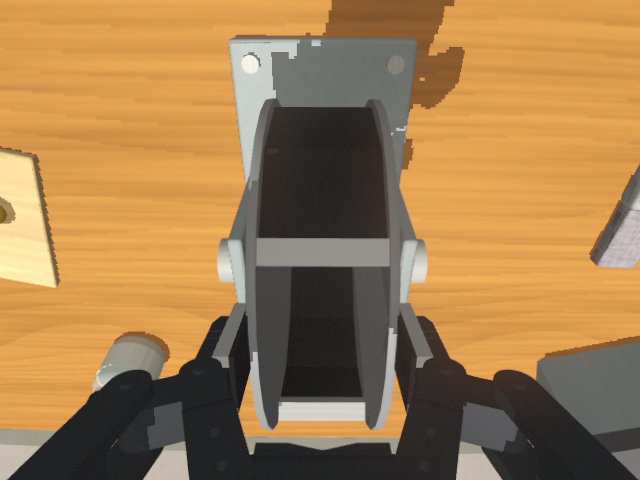

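Run:
```python
from h import *
d=load('w4')
for p in [(323,239),(323,266),(322,402),(322,420)]: print(p,barang(d,p,88))
```

```text
(323, 239) (np.float64(-0.756), np.True_)
(323, 266) (np.float64(-0.646), np.True_)
(322, 402) (np.float64(0.051), np.True_)
(322, 420) (np.float64(0.276), np.True_)
```

Run:
```python
from h import *
d=load('w4')
o,_=ray(d,(320,240));print('cam',o)
# bar cross-section corners: centre r=83, 10mm square
for m in (0,.05,.1,.15):
    for s in (-1,1):
        a=m+s*np.pi/4
        q=[]
        for dr in (-5,5):
            for dt in (-5,5):
                p=bp(a,83+dr)+dt*np.array([np.cos(a),0,-np.sin(a)]); q.append(proj(d,p)[0,1].round(1))
        print(m,s,q)
```

```text
cam [357.23221066 153.53242434 304.08916132]
0 -1 [np.float64(223.9), np.float64(249.5), np.float64(218.5), np.float64(245.8)]
0 1 [np.float64(401.7), np.float64(397.3), np.float64(421.1), np.float64(415.9)]
0.05 -1 [np.float64(233.7), np.float64(259.7), np.float64(230.4), np.float64(258.1)]
0.05 1 [np.float64(400.2), np.float64(395.1), np.float64(419.0), np.float64(413.0)]
0.1 -1 [np.float64(243.8), np.float64(269.9), np.float64(242.5), np.float64(270.5)]
0.1 1 [np.float64(398.4), np.float64(392.6), np.float64(416.6), np.float64(409.9)]
0.15 -1 [np.float64(254.0), np.float64(280.1), np.float64(254.8), np.float64(282.8)]
0.15 1 [np.float64(396.3), np.float64(389.8), np.float64(413.8), np.float64(406.6)]
```

Call:
servo_tool([
  {"dx": -0.25, "dy": 0, "dz": -0.1, "ax": 0, "ay": 0, "az": 0, "claw": 1},
  {"dx": -0.5, "dy": 0, "dz": -0.2, "ax": 0, "ay": 0, "az": 0, "claw": 1},
  {"dx": -0.5, "dy": 0, "dz": -0.2, "ax": 0, "ay": 0, "az": 0, "claw": 1},
  {"dx": -0.5, "dy": 0, "dz": -0.2, "ax": 0, "ay": 0, "az": 0, "claw": 1},
  {"dx": -0.5, "dy": 0, "dz": -0.2, "ax": 0, "ay": 0, "az": 0, "claw": -1},
  {"dx": -0.5, "dy": 0, "dz": -0.2, "ax": 0, "ay": 0, "az": 0, "claw": -1},
  {"dx": -0.5, "dy": 0, "dz": -0.2, "ax": 0, "ay": 0, "az": 0, "claw": -1},
])

```text
clock: 7.87
eef_pos: [476.5, 158.0, 192.8]
tool_rot: [-1.569, -0.291, 0.024]
force: [0.7, 0.1, 0.1]
width: 84.9
```

Run:
```python
from h import *
st(); inc(bp(0,200),YS,0)
```

```text
{'clock': 7.867, 'qpos': [-0.645, 0.392, 0.248, 2.222, 0.067, 0.27, 1.105], 'qd': [-0.003, -0.007, -0.0, 0.002, 0.001, -0.002, -0.001], 'tau': [0.075, -35.573, 2.5, -13.009, 0.164, -1.192, -0.0], 'eef_pos': [476.512, 157.977, 192.799], 'tool_rot': [-1.569, -0.291, 0.024], 'force': [0.657, 0.106, 0.114], 'torque': [0.018, 0.295, 0.055], 'width': 84.901}
d cm [ 2.45 -0.05 13.22] rot [-0.008  0.291 -0.001]
```

Call:
servo_tool([
  {"dx": -1.0, "dy": 0, "dz": 3.8, "ax": 0, "ay": 0, "az": 0, "claw": -1},
  {"dx": -1.0, "dy": 0, "dz": 8, "ax": 0, "ay": 0.1, "az": 0, "claw": -1},
  {"dx": 3, "dy": 0, "dz": 11, "ax": 0, "ay": 0.2, "az": 0, "claw": -1},
  {"dx": 7, "dy": 0, "dz": 12.5, "ax": -0.008, "ay": 0.29, "az": 0, "claw": -1},
  {"dx": 11, "dy": 0, "dz": 13, "ax": -0.008, "ay": 0.29, "az": 0, "claw": -1},
  {"dx": 11, "dy": 0, "dz": 13, "ax": -0.008, "ay": 0.29, "az": 0, "claw": -1},
  {"dx": 11, "dy": 0, "dz": 13, "ax": -0.008, "ay": 0.29, "az": 0, "claw": -1},
  {"dx": 11, "dy": 0, "dz": 13, "ax": -0.008, "ay": 0.29, "az": 0, "claw": -1},
])

```text
clock: 8.53
eef_pos: [588.0, 157.3, 322.7]
tool_rot: [-1.571, -0.002, 0.023]
force: [-0.7, 0.4, -0.2]
width: 84.9
```

Run:
```python
from h import *
st(); d=snap('wrist','w5'); o,v=ray(d,(320,240)); print(o)
for m in (-.1,-.05,0,.05,.1):
    for s in (-1,1):
        a=m+s*np.pi/4
        q=[]
        for dr in (-5,5):
            for dt in (-5,5):
                p=bp(a,83+dr)+dt*np.array([np.cos(a),0,-np.sin(a)]); q.append(float(proj(d,p)[0,1].round(1)))
        print(m,s,q)
```

```text
{'clock': 8.533, 'qpos': [-0.421, 0.488, 0.181, 1.52, -0.093, 1.14, 1.371], 'qd': [-0.025, -0.026, -0.017, 0.099, -0.003, 0.004, -0.004], 'tau': [0.861, -49.732, 2.989, -22.881, 0.09, -0.235, 0.029], 'eef_pos': [588.029, 157.324, 322.713], 'tool_rot': [-1.571, -0.002, 0.023], 'force': [-0.732, 0.409, -0.157], 'torque': [-0.066, 0.114, -0.007], 'width': 84.886}
[503.07475616 154.38072614 464.45400199]
-0.1 -1 [-5.1, 2.9, -21.2, -13.3]
-0.1 1 [165.2, 174.6, 176.3, 185.6]
-0.05 -1 [-2.3, 6.6, -18.0, -9.1]
-0.05 1 [169.1, 177.8, 180.6, 189.1]
0 -1 [0.9, 10.7, -14.4, -4.5]
0 1 [172.7, 180.6, 184.5, 192.2]
0.05 -1 [4.5, 15.2, -10.3, 0.5]
0.05 1 [176.0, 183.2, 188.1, 195.0]
0.1 -1 [8.4, 19.9, -5.8, 5.9]
0.1 1 [179.1, 185.4, 191.4, 197.4]
```

View pics/w5.png

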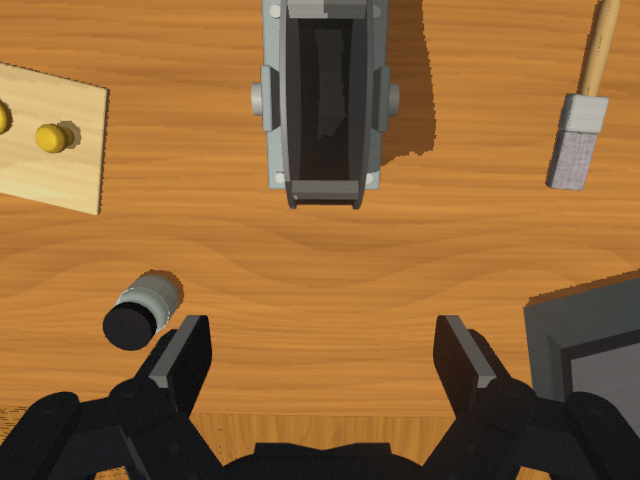

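Run:
```python
from h import *
a=cv2.imread('pics/w5.png')[0:215,250:400]
cv2.imwrite('pics/z5.png',cv2.resize(a,None,fx=2.7,fy=2.7,interpolation=cv2.INTER_NEAREST))
g=np.asarray(load('w5')['color']).mean(2)
for c in (300,350): print(g[0:30,c].round().astype(int), g[170:212,c].round().astype(int))
inc(bp(.15,110),YS,.15);inc(bp(.15,66),YS,.15)
```

```text
[150 150 150 145 141 141 138 139 138 139 142 141 141 138 139 139 140 136
  54  30  29  28  32  29  29  30  30  32  30  35] [ 33  33  34  32  30  35  37  36  34  34  77  98  98  97  99 100 101 100
  99  98  99  99  88  79  77  76  78  79  69  51  38  38  37  39  72 117
 130 130 128 125 126 125]
[97 97 97 96 85 78 76 77 77 78 78 79 79 76 75 77 76 76 62 25 23 23 25 21
 24 18 27 27 24 26] [ 52  50  51  52  52  51  51  52  53  51  74  94  99  99  99 101 103 100
  99 100  99 102  96  83  80  78  79  81  79  58  35  34  32  35  48 112
 133 133 134 132 128 129]
d cm [-6.85  0.02 -8.84] rot [-0.003  0.15  -0.001]
d cm [-7.510e+00  1.000e-02 -1.319e+01] rot [-0.003  0.15  -0.001]
```

View pics/z5.png

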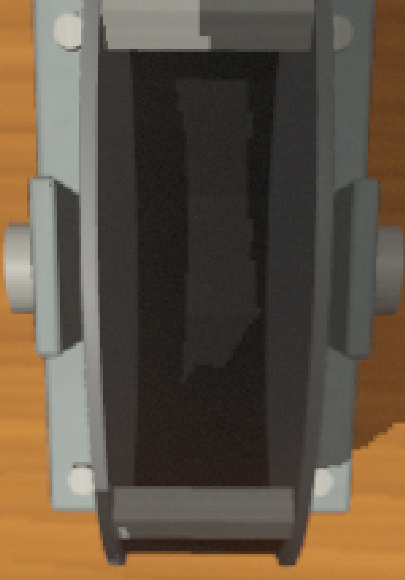

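Call:
servo_tool([
  {"dx": -3.4, "dy": 0, "dz": -2, "ax": 0, "ay": 0.1, "az": 0, "claw": -1},
  {"dx": -6.8, "dy": 0, "dz": -5, "ax": 0, "ay": 0.15, "az": 0, "claw": -1},
  {"dx": -6.8, "dy": 0, "dz": -8.8, "ax": 0, "ay": 0.15, "az": 0, "claw": -1},
  {"dx": -7.5, "dy": 0, "dz": -13, "ax": 0, "ay": 0.15, "az": 0, "claw": -1},
  {"dx": -7.5, "dy": 0, "dz": -13, "ax": 0, "ay": 0.15, "az": 0, "claw": -1},
  {"dx": -7.5, "dy": 0, "dz": -13, "ax": 0, "ay": 0.15, "az": 0, "claw": -1},
  {"dx": -7.5, "dy": 0, "dz": -13, "ax": 0, "ay": 0.15, "az": 0, "claw": -1},
  {"dx": -7.5, "dy": 0, "dz": -13, "ax": 0, "ay": 0.15, "az": 0, "claw": -1},
])

```text
clock: 9.25
eef_pos: [513.2, 158.3, 195.0]
tool_rot: [-1.566, 0.144, 0.025]
force: [0.4, 0.7, 1.0]
width: 85.3
```

Call:
servo_tool([
  {"dx": 0, "dy": 0, "dz": 0, "ax": 0, "ay": 0, "az": 0, "claw": 1},
  {"dx": 0, "dy": 0, "dz": 0, "ax": 0, "ay": 0, "az": 0, "claw": 1},
  {"dx": 0, "dy": 0, "dz": 0, "ax": 0, "ay": 0, "az": 0, "claw": 1},
  {"dx": 0, "dy": 0, "dz": 0, "ax": 0, "ay": 0, "az": 0, "claw": 1},
  {"dx": 0, "dy": 0, "dz": 0, "ax": 0, "ay": 0, "az": 0, "claw": 1},
])

```text
clock: 9.67
eef_pos: [512.6, 157.8, 194.1]
tool_rot: [-1.567, 0.146, 0.024]
force: [0.3, 0.0, 7.0]
width: 54.4
```

Run:
```python
from h import *
st(); d=snap('wrist','w6')
for m in (-.05,0,.05,.1,.15):
    for s in (-1,1):
        a=m+s*np.pi/4
        q=[]
        for dr in (-5,5):
            for dt in (-5,5):
                p=bp(a,83+dr)+dt*np.array([np.cos(a),0,-np.sin(a)]); q.append(float(proj(d,p)[0,1].round(1)))
        print(m,s,q)
```

```text
{'clock': 9.667, 'qpos': [-0.412, 0.586, 0.142, 1.751, -0.148, 0.955, 1.401], 'qd': [-0.0, -0.001, 0.0, -0.0, -0.0, -0.001, 0.0], 'tau': [-0.222, -47.009, 1.87, -14.569, -0.13, 0.242, 0.082], 'eef_pos': [512.595, 157.755, 194.088], 'tool_rot': [-1.567, 0.146, 0.024], 'force': [0.319, 0.038, 6.961], 'torque': [-0.146, 0.122, -0.084], 'width': 54.397}
-0.05 -1 [138.7, 154.3, 119.0, 134.7]
-0.05 1 [389.4, 395.6, 412.9, 418.2]
0 -1 [144.4, 161.4, 125.5, 142.7]
0 1 [392.2, 397.1, 415.6, 419.6]
0.05 -1 [150.6, 169.0, 132.7, 151.4]
0.05 1 [394.5, 398.2, 417.7, 420.4]
0.1 -1 [157.4, 177.1, 140.5, 160.8]
0.1 1 [396.3, 398.8, 419.3, 420.7]
0.15 -1 [164.7, 185.6, 149.0, 170.7]
0.15 1 [397.6, 398.9, 420.2, 420.5]
```

View pics/w6.png

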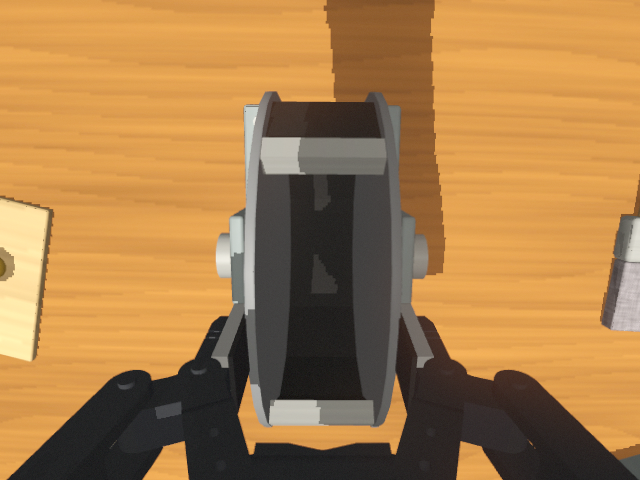

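Call:
servo_tool([
  {"dx": -0.2, "dy": 0, "dz": 0.02, "ax": 0, "ay": -0.03, "az": 0, "claw": 1},
  {"dx": -0.4, "dy": 0, "dz": 0.04, "ax": 0, "ay": -0.06, "az": 0, "claw": 1},
  {"dx": -0.6, "dy": 0, "dz": 0.06, "ax": 0, "ay": -0.085, "az": 0, "claw": 1},
  {"dx": -0.6, "dy": 0, "dz": 0.06, "ax": 0, "ay": -0.085, "az": 0, "claw": 1},
  {"dx": -0.6, "dy": 0, "dz": 0.06, "ax": 0, "ay": -0.085, "az": 0, "claw": 1},
  {"dx": -0.6, "dy": 0, "dz": 0.06, "ax": 0, "ay": -0.085, "az": 0, "claw": 1},
])

```text
clock: 10.22
eef_pos: [506.6, 157.7, 194.6]
tool_rot: [-1.569, 0.062, 0.024]
force: [-0.9, -1.2, 10.1]
width: 55.0
```

```bash
cat >> h.py <<'E'
def barrows(d,ms):
  for m in ms:
    for s in (-1,1):
        a=m+s*np.pi/4
        q=[]
        for dr in (-5,5):
            for dt in (-5,5):
                p=bp(a,83+dr)+dt*np.array([np.cos(a),0,-np.sin(a)]); q.append(float(proj(d,p)[0,1].round(1)))
        print(m,s,q)
E
python3 - <<'E'
from h import *
st(); d=snap('wrist','w7'); barrows(d,(-.05,0,.05,.1))
g=np.asarray(d['color']).mean(2)
for c in (285,340): print(g[110:190,c].round().astype(int), g[390:435,c].round().astype(int))
E
```

```text
{'clock': 10.217, 'qpos': [-0.443, 0.538, 0.154, 1.84, -0.133, 0.833, 1.379], 'qd': [0.002, 0.003, -0.001, -0.006, -0.0, 0.006, -0.0], 'tau': [-0.722, -42.311, 1.507, -13.802, -0.071, -0.329, -0.01], 'eef_pos': [506.625, 157.68, 194.636], 'tool_rot': [-1.569, 0.062, 0.024], 'force': [-0.93, -1.231, 10.131], 'torque': [-0.013, 0.296, -0.01], 'width': 54.989}
-0.05 -1 [149.0, 167.0, 130.8, 149.1]
-0.05 1 [394.4, 398.4, 417.7, 420.7]
0 -1 [155.6, 174.9, 138.4, 158.2]
0 1 [396.3, 399.1, 419.4, 421.2]
0.05 -1 [162.8, 183.3, 146.7, 168.0]
0.05 1 [397.8, 399.4, 420.5, 421.1]
0.1 -1 [170.4, 192.2, 155.7, 178.4]
0.1 1 [398.8, 399.3, 421.1, 420.6]
[ 57  58  57  58  57  58  56  56  57  57  56  56  58  54  54  55  56  56
  57  57  55  55  56  53  54  52  47 128 182 183 182 183 183 183 183 183
 183 182 182 182 182 182 182 183 182 182 183 184 188 187 187 186 185 186
 188 188 191 190 186 186 185 187 186 164 108  70  71  72  71  68  70  73
  72  71  69  69  69  70  69  72] [ 26  28  26  30  26  23  20  20  23  20 161 185 186 186 186 185 184 184
 187 188 190 189 188 187 185 185 186 186 185 186 188 187 184 184 184 178
 159 158 155 158 158 160 158 157 154]
[ 42  46  45  45  44  44  45  40  43  42  45  41  42  45  43  44  43  43
  44  41  41  40  40  39  40  42  40  61 102 125 126 126 125 125 125 125
 124 124 126 124 125 125 123 125 126 124 123 116 111 110 110 109 110 109
 109 111 113 113 110 109 110 109 111 110  82  37  35  39  33  41  39  38
  37  35  38  37  34  34  34  32] [ 31  32  31  35  33  32  26  26  30  29 131 177 187 188 187 187 187 186
 187 189 191 191 189 189 187 186 185 186 185 187 188 189 189 186 188 184
 151 152 154 154 155 157 159 157 154]
```

View pics/w7.png

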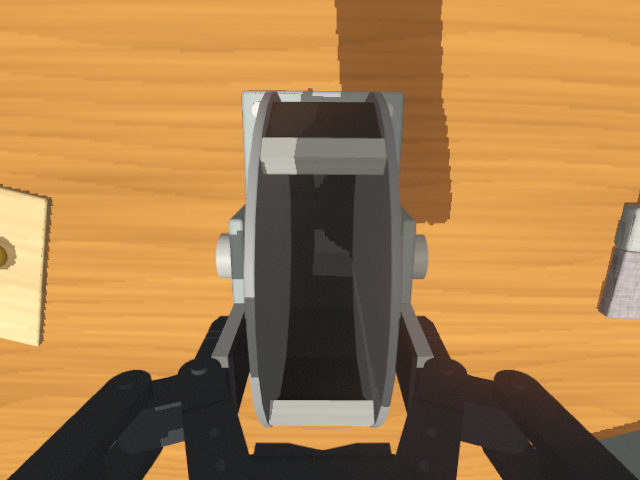

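Call:
servo_tool([
  {"dx": 0, "dy": 0, "dz": 0, "ax": 0, "ay": 0, "az": 0, "claw": -1},
  {"dx": 0, "dy": 0, "dz": 0, "ax": 0, "ay": 0, "az": 0, "claw": -1},
  {"dx": 0, "dy": 0, "dz": 0, "ax": 0, "ay": 0, "az": 0, "claw": -1},
  {"dx": 0.2, "dy": 0, "dz": 3.5, "ax": 0, "ay": 0, "az": 0, "claw": -1},
  {"dx": 0.5, "dy": 0, "dz": 7, "ax": 0, "ay": 0, "az": 0, "claw": -1},
  {"dx": 3, "dy": 0, "dz": 10, "ax": 0, "ay": -0.06, "az": 0, "claw": -1},
  {"dx": 6, "dy": 0, "dz": 13, "ax": 0, "ay": -0.06, "az": 0, "claw": -1},
  {"dx": 6, "dy": 0, "dz": 13, "ax": 0, "ay": -0.06, "az": 0, "claw": -1},
])

```text
clock: 10.93
eef_pos: [572.8, 158.1, 329.4]
tool_rot: [-1.568, -0.011, 0.023]
force: [1.7, 0.3, 1.1]
width: 85.2
```

Run:
```python
from h import *
st(); d=snap('wrist','w8'); barrows(d,(-.05,0,.05,.1)); snap('top','t8'); snap('scene','s8')
a=cv2.imread('pics/w8.png')[0:300,220:420]
b=cv2.imread('pics/s8.png')[140:290,250:400]
cv2.imwrite('pics/z8.png',np.hstack([cv2.resize(a,(380,570),interpolation=0),cv2.resize(b,(400,570),interpolation=2)]))
g=np.asarray(d['color']).mean(2)
for c in (295,345): print([(i,int(g[i,c])) for i in range(5,300) if abs(g[i+1,c]-g[i-1,c])>14])
```

```text
{'clock': 10.933, 'qpos': [-0.44, 0.455, 0.191, 1.559, -0.092, 1.126, 1.365], 'qd': [-0.002, 0.021, -0.016, 0.14, -0.01, -0.029, -0.01], 'tau': [-1.191, -45.998, 1.465, -19.363, -0.129, 1.062, 0.096], 'eef_pos': [572.828, 158.11, 329.369], 'tool_rot': [-1.568, -0.011, 0.023], 'force': [1.694, 0.303, 1.089], 'torque': [-0.066, -0.126, 0.017], 'width': 85.238}
-0.05 -1 [22.6, 31.8, 8.3, 17.5]
-0.05 1 [186.7, 194.4, 198.1, 205.6]
0 -1 [26.0, 36.0, 12.1, 22.3]
0 1 [189.9, 196.9, 201.7, 208.4]
0.05 -1 [29.6, 40.5, 16.3, 27.3]
0.05 1 [192.9, 199.2, 204.8, 210.8]
0.1 -1 [33.6, 45.3, 20.9, 32.8]
0.1 1 [195.6, 201.1, 207.7, 212.9]
[(11, 36), (12, 137), (34, 147), (35, 122), (36, 74), (37, 51), (190, 53), (191, 76), (192, 110), (193, 140), (197, 152), (198, 126), (199, 98), (203, 91), (207, 81), (208, 125), (209, 144), (210, 109), (211, 52), (212, 37), (217, 34), (218, 59), (219, 85), (220, 97), (221, 106), (222, 121)]
[(11, 24), (12, 56), (13, 93), (35, 79), (36, 51), (37, 20), (191, 43), (192, 82), (193, 98), (209, 83), (210, 68), (211, 44), (217, 39), (218, 74), (219, 116)]
```

View pics/z8.png

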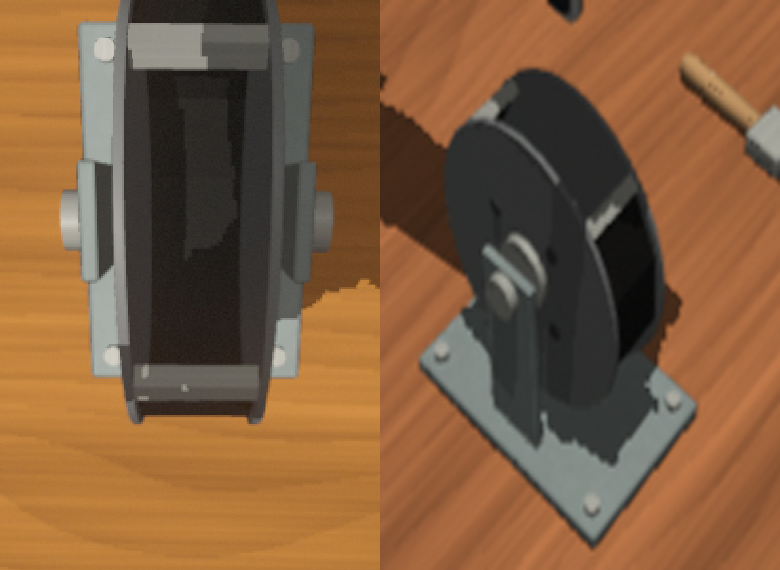

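Run:
```python
from h import *
d=load('t8'); barrows(d,(-.05,0,.05)); print(proj(d,[C+[90,0,0],C-[90,0,0]]))
g=np.asarray(d['color']).mean(2)
for c in (281,286,291): print(c,[(i,int(g[i,c])) for i in range(238,345)if abs(g[i+1,c]-g[i-1,c])>10])
d=load('s8')
for s in (-1,1):
  for m in (0,.05):
    for y in (-24,24): print(s,m,y,proj(d,bp(m+s*np.pi/4,88)+[0,y,0]).round(1))
a=cv2.imread('pics/s8.png')[150:260,270:370]
b=cv2.imread('pics/t8.png')[235:345,250:330]
cv2.imwrite('pics/z9.png',np.hstack([cv2.resize(a,(500,550),interpolation=2),cv2.resize(b,(300,550),interpolation=2)]))
```

```text
-0.05 -1 [323.9, 320.6, 328.2, 325.0]
-0.05 1 [265.9, 262.1, 262.3, 258.4]
0 -1 [322.7, 319.2, 326.8, 323.4]
0 1 [264.4, 260.7, 260.5, 256.9]
0.05 -1 [321.4, 317.7, 325.4, 321.7]
0.05 1 [262.9, 259.5, 258.9, 255.5]
[[288.05502041 246.00251305]
 [285.92726021 336.09490085]]
281 [(262, 136), (265, 123)]
286 [(238, 98), (239, 78), (240, 71), (241, 63), (246, 62), (249, 71), (250, 81), (251, 104), (252, 111), (253, 118), (254, 127), (255, 140), (278, 139), (279, 131), (280, 121)]
291 [(259, 138), (262, 125), (263, 117), (264, 100), (265, 86), (266, 79), (267, 72), (271, 68), (272, 75), (273, 82), (274, 95), (275, 106), (276, 113), (277, 119), (278, 127), (283, 128), (284, 120)]
-1 0 -24 [[280.3 172.1]]
-1 0 24 [[297.5 160.5]]
-1 0.05 -24 [[281.3 171.7]]
-1 0.05 24 [[298.6 160. ]]
1 0 -24 [[327.3 201.1]]
1 0 24 [[344.4 188.1]]
1 0.05 -24 [[328.5 203.1]]
1 0.05 24 [[345.6 190. ]]
```

View pics/z9.png

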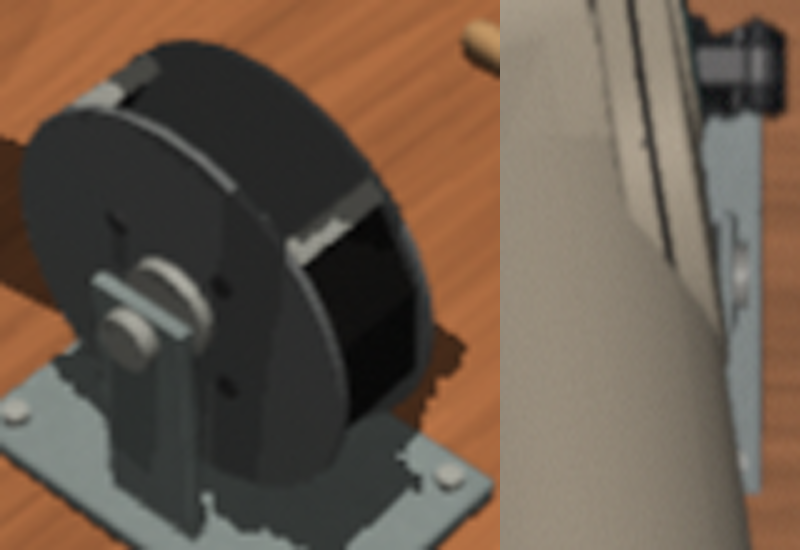

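Call:
servo_tool([
  {"dx": -2.5, "dy": -29.5, "dz": 0, "ax": 0, "ay": 0, "az": -1.57, "claw": -1},
  {"dx": -2.5, "dy": -29.5, "dz": 0, "ax": 0, "ay": 0, "az": -1.57, "claw": -1},
  {"dx": -2.5, "dy": -29.5, "dz": 0, "ax": 0, "ay": 0, "az": -1.57, "claw": -1},
  {"dx": -2.5, "dy": -29.5, "dz": 0, "ax": 0, "ay": 0, "az": -1.57, "claw": -1},
  {"dx": -2.5, "dy": -29.5, "dz": 0, "ax": 0, "ay": 0, "az": -1.57, "claw": -1},
  {"dx": -2.5, "dy": -29.5, "dz": 0, "ax": 0, "ay": 0, "az": -1.57, "claw": -1},
  {"dx": -2.5, "dy": -29.5, "dz": 0, "ax": 0, "ay": 0, "az": -1.57, "claw": -1},
  {"dx": -2.5, "dy": -29.5, "dz": -8, "ax": 0, "ay": 0, "az": -1.57, "claw": -1},
])

```text
clock: 11.75
eef_pos: [541.6, -147.1, 286.7]
tool_rot: [-1.566, -0.01, -0.994]
force: [2.0, -1.8, 0.4]
width: 85.8
```

Run:
```python
from h import *
st(); inc([548,-137.3,180],YS-np.pi/2)
```

```text
{'clock': 11.75, 'qpos': [-0.11, 0.471, 0.487, 1.717, -0.252, 1.006, 1.043], 'qd': [-0.105, 0.596, 0.088, 0.856, -0.58, -1.233, -1.019], 'tau': [-3.21, -45.921, 1.872, -18.664, 0.248, 2.755, 1.481], 'eef_pos': [541.63, -147.066, 286.686], 'tool_rot': [-1.566, -0.01, -0.994], 'force': [1.972, -1.757, 0.366], 'torque': [-0.069, -0.126, -0.011], 'width': 85.753}
d cm [  0.64   0.98 -10.67] rot [ 0.008  0.007 -0.554]
```

Call:
servo_tool([
  {"dx": 0, "dy": 0, "dz": -3, "ax": 0, "ay": 0, "az": -0.55, "claw": -1},
  {"dx": 0, "dy": 0, "dz": -6, "ax": 0, "ay": 0, "az": -0.55, "claw": -1},
  {"dx": 0, "dy": 0, "dz": -9, "ax": 0, "ay": 0, "az": -0.55, "claw": -1},
  {"dx": 0, "dy": 0, "dz": -10, "ax": 0, "ay": 0, "az": -0.55, "claw": -1},
  {"dx": 0, "dy": 0, "dz": -10, "ax": 0, "ay": 0, "az": -0.55, "claw": -1},
  {"dx": 0, "dy": 0, "dz": -10, "ax": 0, "ay": 0, "az": -0.55, "claw": -1},
  {"dx": 0, "dy": 0, "dz": -10, "ax": 0, "ay": 0, "az": -0.55, "claw": -1},
  {"dx": 0, "dy": 0, "dz": -10, "ax": 0, "ay": 0, "az": -0.55, "claw": -1},
])

```text
clock: 12.42
eef_pos: [540.1, -134.9, 181.2]
tool_rot: [-1.572, 0.005, -1.524]
force: [1.0, -0.8, -0.3]
width: 85.5
```

Run:
```python
from h import *
st(); inc([548,-137.3,100],YS-np.pi/2)
d=snap('wrist','w10'); t=snap('top','t10')
print(proj(d,[548,-137.3,33]), proj(d,[[548+16,-137.3,33],[548-16,-137.3,33]]))
barrows(t,(-.05,0,.05))
a=cv2.imread('pics/t10.png')[235:345,250:330]
cv2.imwrite('pics/z10.png',np.hstack([cv2.resize(a,(380,522),interpolation=2),cv2.copyMakeBorder(cv2.resize(cv2.imread('pics/w10.png'),(420,315)),0,207,0,0,0)]))
g=np.asarray(t['color']).mean(2)
for c in (281,286,291): print(c,[(i,int(g[i,c])) for i in range(238,345)if abs(g[i+1,c]-g[i-1,c])>10])
```

```text
{'clock': 12.417, 'qpos': [-0.161, 0.621, 0.561, 1.843, -0.448, 0.809, 0.68], 'qd': [0.003, -0.012, 0.0, -0.01, -0.0, 0.001, -0.006], 'tau': [-0.124, -47.207, 7.401, -14.8, -0.002, 0.034, 0.0], 'eef_pos': [540.129, -134.875, 181.245], 'tool_rot': [-1.572, 0.005, -1.524], 'force': [0.996, -0.793, -0.264], 'torque': [-0.022, -0.027, 0.046], 'width': 85.451}
d cm [ 0.79 -0.24 -8.12] rot [-0.005 -0.001 -0.024]
[[332.62610868 220.18768502]] [[353.48988584 221.12689117]
 [311.72446858 219.25025282]]
-0.05 -1 [323.9, 320.6, 328.2, 325.0]
-0.05 1 [265.9, 262.1, 262.3, 258.4]
0 -1 [322.7, 319.2, 326.8, 323.4]
0 1 [264.4, 260.7, 260.5, 256.9]
0.05 -1 [321.4, 317.7, 325.4, 321.7]
0.05 1 [262.9, 259.5, 258.9, 255.5]
281 [(244, 119), (245, 142), (247, 132), (248, 91), (249, 44), (250, 25), (254, 30), (255, 48), (256, 85), (257, 123), (262, 120), (263, 107), (264, 63), (265, 24), (270, 24), (298, 36), (315, 35), (317, 28), (318, 45), (319, 85), (320, 123), (325, 117), (326, 104), (327, 68), (328, 29), (331, 25), (332, 51), (333, 88), (334, 114), (337, 111)]
286 [(244, 119), (245, 141), (247, 133), (248, 91), (249, 44), (250, 19), (251, 29), (254, 28), (255, 47), (256, 84), (257, 123), (262, 119), (263, 107), (264, 64), (265, 26), (317, 30), (318, 45), (319, 87), (320, 124), (323, 123), (325, 117), (326, 105), (327, 65), (328, 29), (330, 26), (331, 31), (332, 51), (333, 90), (334, 113), (337, 111)]
291 [(244, 120), (245, 142), (247, 134), (248, 91), (249, 47), (250, 27), (254, 28), (255, 46), (256, 86), (257, 119), (262, 118), (263, 105), (264, 65), (265, 26), (317, 28), (318, 42), (319, 84), (320, 124), (323, 123), (325, 115), (326, 104), (327, 65), (328, 29), (331, 28), (332, 53), (333, 88), (334, 113), (336, 116)]
```

View pics/z10.png

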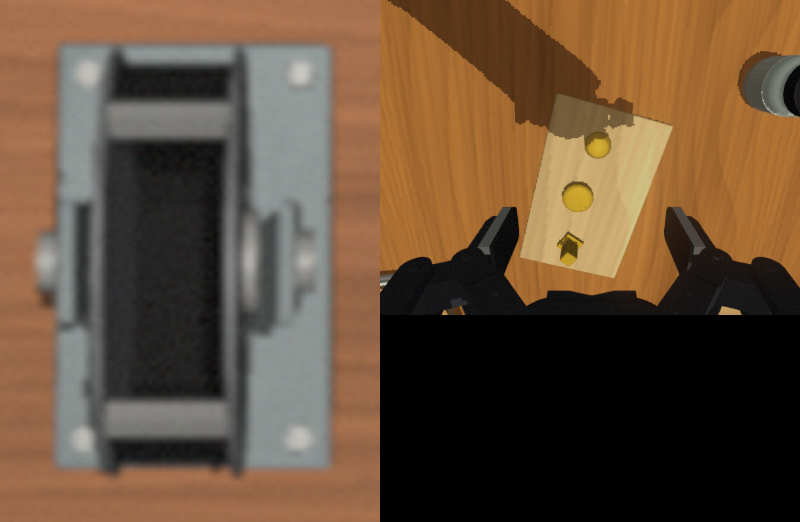

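Call:
servo_tool([
  {"dx": 0.8, "dy": -0.25, "dz": -3, "ax": 0, "ay": 0, "az": -0.02, "claw": -1},
  {"dx": 0.8, "dy": -0.25, "dz": -6, "ax": 0, "ay": 0, "az": -0.02, "claw": -1},
  {"dx": 0.8, "dy": -0.25, "dz": -9, "ax": 0, "ay": 0, "az": -0.02, "claw": -1},
  {"dx": 0.8, "dy": -0.25, "dz": -11.5, "ax": 0, "ay": 0, "az": -0.02, "claw": -1},
  {"dx": 0.8, "dy": -0.25, "dz": -11.5, "ax": 0, "ay": 0, "az": -0.02, "claw": -1},
  {"dx": 0.8, "dy": -0.25, "dz": -11.5, "ax": 0, "ay": 0, "az": -0.02, "claw": -1},
  {"dx": 0.8, "dy": -0.25, "dz": -11.5, "ax": 0, "ay": 0, "az": -0.02, "claw": -1},
])

```text
clock: 13.1
eef_pos: [549.6, -138.3, 68.0]
tool_rot: [-1.569, 0.003, -1.546]
force: [1.7, -0.4, 1.0]
width: 85.7
```

Run:
```python
from h import *
st(); inc([548,-137.3,14],YS-np.pi/2)
d=snap('wrist','w11')
print(proj(d,[548,-137.3,33]))
```

```text
{'clock': 13.1, 'qpos': [-0.075, 0.787, 0.438, 1.893, -0.579, 0.589, 0.767], 'qd': [-0.006, -0.016, 0.009, -0.007, 0.0, -0.004, 0.002], 'tau': [0.002, -51.561, 6.945, -10.262, -0.002, 0.069, 0.003], 'eef_pos': [549.594, -138.318, 67.956], 'tool_rot': [-1.569, 0.003, -1.546], 'force': [1.704, -0.364, 1.019], 'torque': [-0.022, 0.033, 0.002], 'width': 85.717}
d cm [-0.16  0.1  -5.4 ] rot [-0.004  0.002 -0.002]
[[319.16777405 277.82827151]]
```

View pics/w11.png

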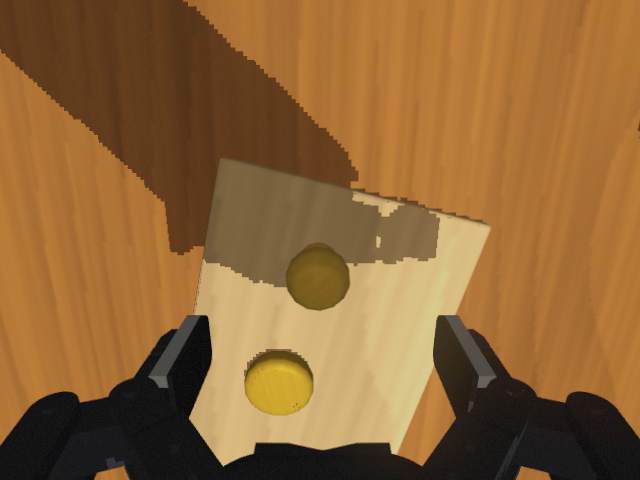

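The knob sits at (318,279), predicted (319,278). It's well aligned, so I'm descending.

Call:
servo_tool([
  {"dx": -0.15, "dy": 0.1, "dz": -2, "ax": 0, "ay": 0, "az": 0, "claw": -1},
  {"dx": -0.15, "dy": 0.1, "dz": -4, "ax": 0, "ay": 0, "az": 0, "claw": -1},
  {"dx": -0.15, "dy": 0.1, "dz": -5.4, "ax": 0, "ay": 0, "az": 0, "claw": -1},
  {"dx": -0.15, "dy": 0.1, "dz": -5.4, "ax": 0, "ay": 0, "az": 0, "claw": -1},
  {"dx": -0.15, "dy": 0.1, "dz": -5.4, "ax": 0, "ay": 0, "az": 0, "claw": -1},
  {"dx": -0.15, "dy": 0.1, "dz": -5.4, "ax": 0, "ay": 0, "az": 0, "claw": -1},
])

```text
clock: 13.65
eef_pos: [548.4, -137.2, 14.2]
tool_rot: [-1.568, 0.003, -1.546]
force: [0.4, -0.3, 0.7]
width: 85.5
```

Run:
```python
from h import *
st(); inc([548,-137.3,14],YS-np.pi/2)
```

```text
{'clock': 13.65, 'qpos': [-0.03, 0.865, 0.363, 1.911, -0.635, 0.48, 0.815], 'qd': [-0.0, -0.005, -0.001, 0.0, -0.004, -0.004, 0.002], 'tau': [0.011, -54.205, 6.54, -8.409, 0.0, 0.039, -0.001], 'eef_pos': [548.361, -137.211, 14.162], 'tool_rot': [-1.568, 0.003, -1.546], 'force': [0.377, -0.289, 0.659], 'torque': [0.005, 0.007, 0.028], 'width': 85.498}
d cm [-0.04 -0.01 -0.02] rot [-0.003  0.003 -0.002]
```

Call:
servo_tool([
  {"dx": 0, "dy": 0, "dz": 0, "ax": 0, "ay": 0, "az": 0, "claw": 1},
  {"dx": 0, "dy": 0, "dz": 0, "ax": 0, "ay": 0, "az": 0, "claw": 1},
  {"dx": 0, "dy": 0, "dz": 0, "ax": 0, "ay": 0, "az": 0, "claw": 1},
  {"dx": 0, "dy": 0, "dz": 0, "ax": 0, "ay": 0, "az": 0, "claw": 1},
  {"dx": 0, "dy": 0, "dz": 0, "ax": 0, "ay": 0, "az": 0, "claw": 1},
  {"dx": 0, "dy": 0, "dz": 0, "ax": 0, "ay": 0, "az": 0, "claw": 1},
  {"dx": 0, "dy": 0, "dz": 0, "ax": 0, "ay": 0, "az": 0, "claw": 1},
])

```text
clock: 14.23
eef_pos: [547.4, -136.7, 13.1]
tool_rot: [-1.57, 0.004, -1.546]
force: [-0.5, 0.4, 5.7]
width: 29.5
```

Call:
servo_tool([
  {"dx": 0, "dy": 0, "dz": 2, "ax": 0, "ay": 0, "az": 0, "claw": 1},
  {"dx": 0, "dy": 0, "dz": 5, "ax": 0, "ay": 0, "az": 0, "claw": 1},
  {"dx": 0, "dy": 0, "dz": 8, "ax": 0, "ay": 0, "az": 0, "claw": 1},
  {"dx": 0, "dy": 0, "dz": 12, "ax": 0, "ay": 0, "az": 0, "claw": 1},
  {"dx": 0, "dy": 0, "dz": 16, "ax": 0, "ay": 0, "az": 0, "claw": 1},
  {"dx": 0, "dy": 0, "dz": 20, "ax": 0, "ay": 0, "az": 0, "claw": 1},
  {"dx": 0, "dy": 0, "dz": 25, "ax": 0, "ay": 0, "az": 0, "claw": 1},
  {"dx": 0, "dy": 0, "dz": 25, "ax": 0, "ay": 0, "az": 0, "claw": 1},
])

```text
clock: 14.9
eef_pos: [550.0, -138.5, 269.1]
tool_rot: [-1.56, 0.001, -1.546]
force: [0.7, -1.0, 0.4]
width: 29.3
```

Run:
```python
from h import *
st(); snap('wrist','w12'); inc([501,157.5,270],YS-np.pi/2)
```

```text
{'clock': 14.9, 'qpos': [-0.214, 0.532, 0.646, 1.727, -0.378, 0.999, 0.595], 'qd': [-0.031, -0.045, 0.026, -0.056, 0.056, 0.131, -0.046], 'tau': [-1.725, -43.988, 6.228, -17.055, 0.009, 0.756, -0.173], 'eef_pos': [550.038, -138.533, 269.133], 'tool_rot': [-1.56, 0.001, -1.546], 'force': [0.692, -1.022, 0.352], 'torque': [-0.083, -0.137, -0.056], 'width': 29.316}
d cm [-4.88 29.56  0.21] rot [-0.002  0.01  -0.002]
```

View pics/w12.png

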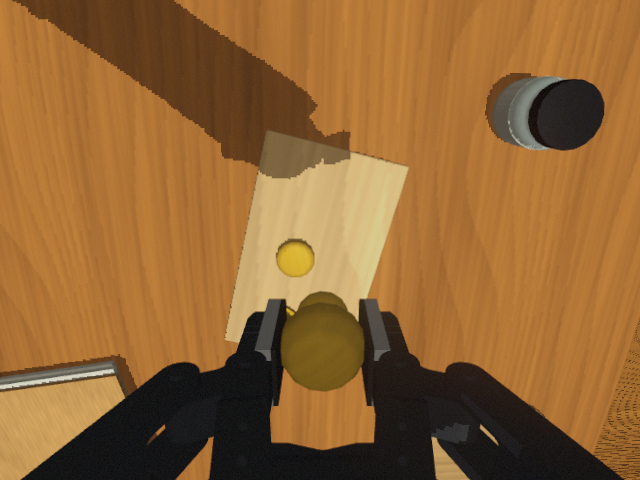

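The knob is held upright at (322,345). Carrying it over the barrel.

Call:
servo_tool([
  {"dx": -0.5, "dy": 3, "dz": 0, "ax": 0, "ay": 0.01, "az": 0, "claw": 1},
  {"dx": -1.1, "dy": 6.8, "dz": 0, "ax": 0, "ay": 0.01, "az": 0, "claw": 1},
  {"dx": -1.7, "dy": 10.6, "dz": 0, "ax": 0, "ay": 0.01, "az": 0, "claw": 1},
  {"dx": -2.4, "dy": 14.4, "dz": 0, "ax": 0, "ay": 0.01, "az": 0, "claw": 1},
  {"dx": -3, "dy": 18.2, "dz": 0, "ax": 0, "ay": 0.01, "az": 0, "claw": 1},
  {"dx": -3.7, "dy": 22, "dz": 0, "ax": 0, "ay": 0.01, "az": 0, "claw": 1},
  {"dx": -4.3, "dy": 25.8, "dz": 0, "ax": 0, "ay": 0.01, "az": 0, "claw": 1},
  {"dx": -4.9, "dy": 29.5, "dz": 0, "ax": 0, "ay": 0.01, "az": 0, "claw": 1},
])

```text
clock: 15.62
eef_pos: [496.4, 160.3, 261.0]
tool_rot: [-1.583, 0.004, -1.545]
force: [0.8, 0.4, 0.3]
width: 29.2
```

Call:
servo_tool([
  {"dx": 0, "dy": 0, "dz": 0, "ax": 0, "ay": 0, "az": 0, "claw": 1},
  {"dx": 0, "dy": 0, "dz": 0, "ax": 0, "ay": 0, "az": 0, "claw": 1},
  {"dx": 0, "dy": 0, "dz": 0, "ax": 0, "ay": 0, "az": 0, "claw": 1},
  {"dx": 0, "dy": 0, "dz": 0, "ax": 0, "ay": 0, "az": 0, "claw": 1},
])

```text
clock: 15.95
eef_pos: [498.0, 156.5, 261.9]
tool_rot: [-1.582, 0.003, -1.548]
force: [0.2, -0.6, -1.0]
width: 29.3
```

Run:
```python
from h import *
st(); snap('wrist','w13'); inc([501,157.5,270],YS-np.pi/2); inc([501,157.5,158],YS-np.pi/2)
```

```text
{'clock': 15.95, 'qpos': [-0.8, 0.484, 0.664, 1.837, -0.365, 0.955, 0.049], 'qd': [0.011, -0.009, 0.006, -0.006, -0.002, 0.004, -0.001], 'tau': [-0.896, -41.131, 6.392, -17.593, -0.058, 0.068, 0.005], 'eef_pos': [498.019, 156.53, 261.907], 'tool_rot': [-1.582, 0.003, -1.548], 'force': [0.235, -0.566, -0.96], 'torque': [-0.039, -0.027, 0.056], 'width': 29.27}
d cm [0.28 0.11 0.79] rot [-0.003 -0.011  0.001]
d cm [  0.28   0.11 -10.41] rot [-0.003 -0.011  0.001]
```

View pics/w13.png

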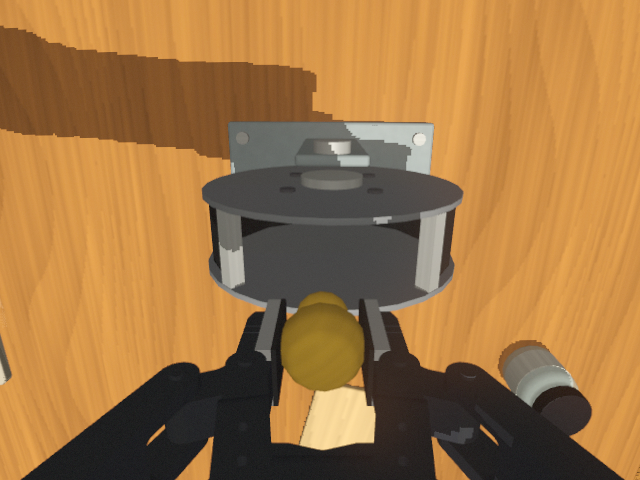

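Call:
servo_tool([
  {"dx": 0.3, "dy": 0.1, "dz": -1, "ax": 0, "ay": -0.01, "az": 0, "claw": 1},
  {"dx": 0.3, "dy": 0.1, "dz": -2, "ax": 0, "ay": -0.01, "az": 0, "claw": 1},
  {"dx": 0.3, "dy": 0.1, "dz": -3.5, "ax": 0, "ay": -0.01, "az": 0, "claw": 1},
  {"dx": 0.3, "dy": 0.1, "dz": -5, "ax": 0, "ay": -0.01, "az": 0, "claw": 1},
  {"dx": 0.3, "dy": 0.1, "dz": -6, "ax": 0, "ay": -0.01, "az": 0, "claw": 1},
  {"dx": 0.3, "dy": 0.1, "dz": -6, "ax": 0, "ay": -0.01, "az": 0, "claw": 1},
  {"dx": 0.3, "dy": 0.1, "dz": -6, "ax": 0, "ay": -0.01, "az": 0, "claw": 1},
])

```text
clock: 16.58
eef_pos: [501.0, 158.5, 202.1]
tool_rot: [-1.572, 0.004, -1.547]
force: [0.6, -0.6, -0.6]
width: 29.3
```

Run:
```python
from h import *
st(); snap('wrist','w14'); snap('scene','s14')
a=cv2.imread('pics/s14.png')[120:270,250:400]
cv2.imwrite('pics/z14.png',np.hstack([cv2.resize(a,(360,360),interpolation=2),cv2.resize(cv2.imread('pics/w14.png')[120:480],(440,360))]))
inc([501,157.5,168],YS-np.pi/2)
```

```text
{'clock': 16.583, 'qpos': [-0.76, 0.557, 0.609, 1.908, -0.436, 0.811, 0.109], 'qd': [-0.009, -0.019, 0.012, -0.02, 0.001, 0.001, -0.003], 'tau': [0.012, -43.136, 6.868, -14.788, -0.031, 0.015, 0.023], 'eef_pos': [500.962, 158.545, 202.054], 'tool_rot': [-1.572, 0.004, -1.547], 'force': [0.611, -0.623, -0.625], 'torque': [0.003, -0.003, 0.012], 'width': 29.251}
d cm [-0.08 -0.15 -3.5 ] rot [-0.004  0.001 -0.001]
```

View pics/z14.png

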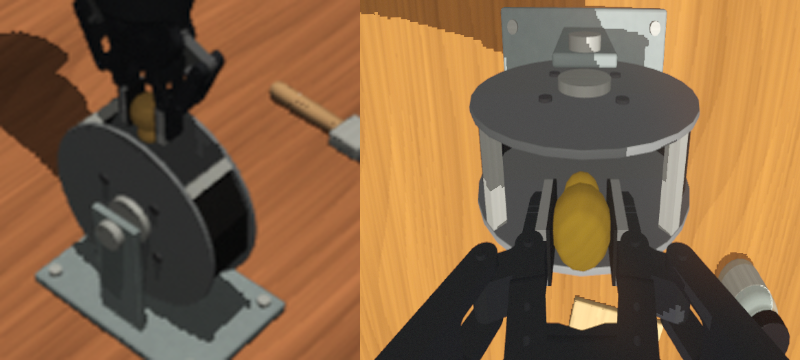

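Call:
servo_tool([
  {"dx": 0, "dy": -0.1, "dz": -1, "ax": 0, "ay": 0, "az": 0, "claw": 1},
  {"dx": 0, "dy": -0.1, "dz": -2, "ax": 0, "ay": 0, "az": 0, "claw": 1},
  {"dx": 0, "dy": -0.1, "dz": -3.2, "ax": 0, "ay": 0, "az": 0, "claw": 1},
  {"dx": 0, "dy": -0.1, "dz": -3.2, "ax": 0, "ay": 0, "az": 0, "claw": 1},
  {"dx": 0, "dy": -0.1, "dz": -3.2, "ax": 0, "ay": 0, "az": 0, "claw": 1},
])

```text
clock: 17.1
eef_pos: [500.5, 158.2, 169.7]
tool_rot: [-1.573, 0.004, -1.546]
force: [0.4, -0.0, -0.7]
width: 29.2
```

Run:
```python
from h import *
st(); snap('wrist','w15')
```

```text
{'clock': 17.1, 'qpos': [-0.732, 0.6, 0.572, 1.94, -0.477, 0.739, 0.147], 'qd': [-0.006, -0.018, 0.017, -0.02, 0.003, 0.004, -0.005], 'tau': [-0.021, -44.762, 6.93, -13.567, -0.04, -0.004, 0.028], 'eef_pos': [500.495, 158.184, 169.698], 'tool_rot': [-1.573, 0.004, -1.546], 'force': [0.443, -0.026, -0.671], 'torque': [0.022, -0.018, -0.048], 'width': 29.178}
```

View pics/w15.png

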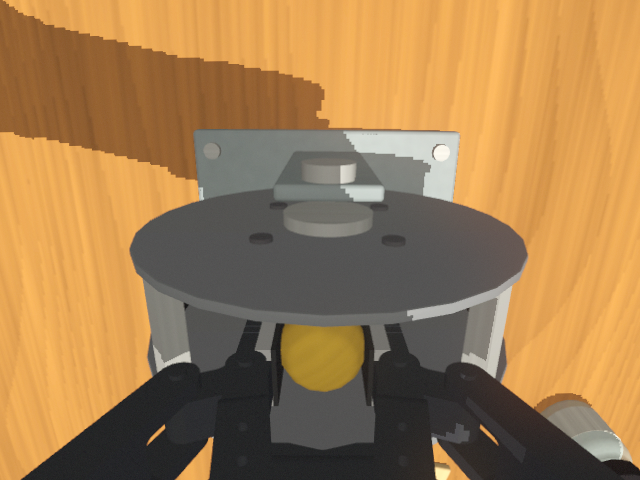

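Call:
servo_tool([
  {"dx": 0, "dy": 0, "dz": 0, "ax": 0, "ay": 0, "az": 0, "claw": -0.15},
  {"dx": 0, "dy": 0, "dz": 0, "ax": 0, "ay": 0, "az": 0, "claw": -0.15},
  {"dx": 0, "dy": 0, "dz": 0, "ax": 0, "ay": 0, "az": 0, "claw": -0.15},
  {"dx": 0, "dy": 0, "dz": 0, "ax": 0, "ay": 0, "az": 0, "claw": -0.15},
  {"dx": 0, "dy": 0, "dz": 0, "ax": 0, "ay": 0, "az": 0, "claw": -0.15},
])

```text
clock: 17.57
eef_pos: [501.3, 158.4, 170.7]
tool_rot: [-1.57, 0.004, -1.546]
force: [-0.0, 0.6, -0.1]
width: 49.0
```

Call:
servo_tool([
  {"dx": 0, "dy": 0, "dz": 2, "ax": 0, "ay": 0, "az": 0, "claw": -0.15},
  {"dx": 0, "dy": 0, "dz": 4, "ax": 0, "ay": 0, "az": 0, "claw": -0.15},
  {"dx": 0, "dy": 0, "dz": 7, "ax": 0, "ay": 0, "az": 0, "claw": -0.15},
  {"dx": 0, "dy": 0, "dz": 10, "ax": 0, "ay": 0, "az": 0, "claw": -0.15},
  {"dx": 0, "dy": -3, "dz": 14, "ax": 0, "ay": 0, "az": 0, "claw": -0.15},
  {"dx": 0, "dy": -7, "dz": 15, "ax": 0, "ay": 0, "az": 0, "claw": -0.15},
  {"dx": 0, "dy": -11, "dz": 15, "ax": 0, "ay": 0, "az": 0, "claw": -0.15},
  {"dx": 0, "dy": -15, "dz": 15, "ax": 0, "ay": 0, "az": 0, "claw": -0.15},
])

```text
clock: 18.23
eef_pos: [501.7, 9.8, 322.1]
tool_rot: [-1.567, 0.005, -1.544]
force: [0.8, -0.5, 0.3]
width: 48.8
```

Call:
servo_tool([
  {"dx": 0, "dy": -4, "dz": 0, "ax": 0, "ay": 0, "az": 0, "claw": -0.15},
  {"dx": 0, "dy": -8, "dz": 0, "ax": 0, "ay": 0, "az": 0, "claw": -0.15},
  {"dx": 0, "dy": -12, "dz": 0, "ax": 0, "ay": 0, "az": 0, "claw": -0.15},
  {"dx": 0, "dy": -15, "dz": 0, "ax": 0, "ay": 0, "az": 0, "claw": -0.15},
  {"dx": 0, "dy": -15, "dz": 0, "ax": 0, "ay": 0, "az": 0, "claw": -0.15},
  {"dx": 0, "dy": -15, "dz": 0, "ax": 0, "ay": 0, "az": 0, "claw": -0.15},
])

```text
clock: 18.73
eef_pos: [500.6, -141.3, 320.7]
tool_rot: [-1.57, 0.004, -1.551]
force: [1.2, 1.2, 0.2]
width: 49.1
```

Run:
```python
from h import *
st(); t=snap('top','t16'); snap('wrist','w16'); snap('scene','s16'); barrows(t,(0,))
g=np.asarray(t['color']).mean(2)
for c in (286,291): print(c,[(i,int(g[i,c])) for i in range(238,345)if abs(g[i+1,c]-g[i-1,c])>10])
a=cv2.imread('pics/t16.png')[235:345,250:330]
b=cv2.imread('pics/s16.png')
cv2.imwrite('pics/z16.png',np.hstack([cv2.resize(a,(350,480),interpolation=2),cv2.resize(b[120:440,100:400],(450,480))]))
```

```text
{'clock': 18.733, 'qpos': [-0.277, 0.419, 0.73, 1.765, -0.317, 1.08, 0.583], 'qd': [-0.053, 0.0, -0.042, 0.008, -0.015, 0.005, -0.007], 'tau': [2.032, -38.926, 7.724, -19.495, 0.253, -0.11, 0.087], 'eef_pos': [500.569, -141.291, 320.676], 'tool_rot': [-1.57, 0.004, -1.551], 'force': [1.237, 1.167, 0.233], 'torque': [0.099, -0.012, -0.02], 'width': 49.147}
0 -1 [322.7, 319.2, 326.8, 323.4]
0 1 [264.4, 260.7, 260.5, 256.9]
286 [(244, 120), (245, 141), (247, 132), (248, 94), (249, 44), (250, 20), (254, 25), (255, 45), (256, 86), (257, 121), (262, 119), (263, 106), (264, 63), (265, 23), (271, 27), (289, 36), (290, 44), (291, 53), (292, 59), (293, 67), (294, 92), (295, 113), (296, 126), (297, 135), (298, 145), (299, 152), (301, 156), (302, 145), (303, 137), (304, 127), (305, 117), (306, 100), (307, 78), (308, 48), (309, 30), (317, 27), (318, 47), (319, 84), (320, 123), (323, 124), (325, 116), (326, 104), (327, 65), (328, 28), (331, 27), (332, 51), (333, 88), (334, 112)]
291 [(244, 119), (245, 141), (247, 134), (248, 92), (249, 45), (250, 28), (254, 25), (255, 47), (256, 85), (257, 120), (262, 119), (263, 103), (264, 64), (265, 25), (271, 27), (288, 41), (289, 59), (290, 98), (291, 133), (292, 150), (294, 143), (295, 135), (296, 120), (297, 99), (298, 82), (299, 87), (300, 99), (302, 93), (303, 81), (304, 66), (305, 50), (306, 36), (317, 28), (318, 44), (319, 86), (320, 123), (323, 125), (325, 116), (326, 104), (327, 63), (328, 28), (331, 27), (332, 52), (333, 92), (334, 113), (337, 110)]
```

View pics/z16.png

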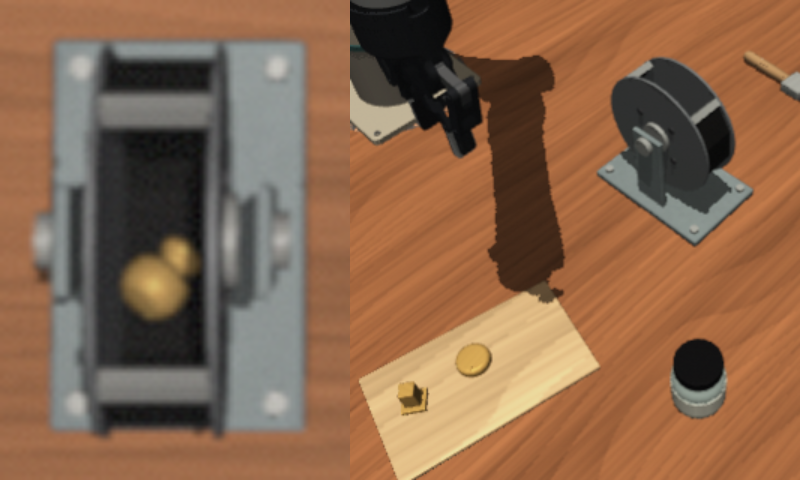

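The knob lies inside the barrel, seen through the mouth, and both bars are at unchanged rows (256–264 and 319–327). I'll wait a moment, recheck and hand in.

Call:
servo_tool([
  {"dx": 0, "dy": 0, "dz": 0, "ax": 0, "ay": 0, "az": 0, "claw": -0.15},
  {"dx": 0, "dy": 0, "dz": 0, "ax": 0, "ay": 0, "az": 0, "claw": -0.15},
  {"dx": 0, "dy": 0, "dz": 0, "ax": 0, "ay": 0, "az": 0, "claw": -0.15},
  {"dx": 0, "dy": 0, "dz": 0, "ax": 0, "ay": 0, "az": 0, "claw": -0.15},
  {"dx": 0, "dy": 0, "dz": 0, "ax": 0, "ay": 0, "az": 0, "claw": -0.15},
  {"dx": 0, "dy": 0, "dz": 0, "ax": 0, "ay": 0, "az": 0, "claw": -0.15},
  {"dx": 0, "dy": 0, "dz": 0, "ax": 0, "ay": 0, "az": 0, "claw": -0.15},
  {"dx": 0, "dy": 0, "dz": 0, "ax": 0, "ay": 0, "az": 0, "claw": -0.15},
])

```text
clock: 19.55
eef_pos: [501.1, -139.0, 320.4]
tool_rot: [-1.571, 0.004, -1.546]
force: [0.6, 0.6, 0.7]
width: 49.2
```

Run:
```python
from h import *
t=snap('top','t17'); a=np.asarray(t['color']).astype(int); b=np.asarray(load('t16')['color']).astype(int); c=np.asarray(load('t10')['color']).astype(int)
print('diff t17-t16 barrel',np.abs(a-b)[240:340,255:325].max(2).__gt__(40).sum(), 'bars vs t10',np.abs(a-c)[250:268,275:297].max(),np.abs(a-c)[316:330,275:297].max())
a0=np.asarray(load('top0')['color']).astype(int); 
for n,(x0,y0,x1,y1) in dict(jar=(365,150,415,205),brush=(140,235,185,340)).items(): print(n,(np.abs(a-a0)[y0:y1,x0:x1].max(2)>40).sum())
print(finish_job())
```

```text
diff t17-t16 barrel 0 bars vs t10 13 13
jar 0
brush 0
the job is handed in; nothing more can be done
None
```

I turned the barrel in three pinch-and-drag grips until its mouth was at the top. Then I gripped the brass knob by its head, lowered it through the mouth, let it drop inside, backed off and handed the job in at about 20 s.

**Barrel:** in the last top view, both bars at the mouth's edges match the predicted positions for an upright mouth, to about 0.01–0.02 rad. An earlier tilted wrist view had suggested about 0.03–0.045 rad from one bar and 0 from the other. The bars are in the same place as before the drop, and nothing in the barrel area moved over the last 0.8 s.

**Knob:** it is visible lying at rest inside the barrel.

**Other things:** the jar and brush look identical to the first top picture. The disc and foot still stood on the board in the last scene view, which I judged only by eye. The largest wrist force I read was about 30 N, from readings at the end of each move.

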